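Move the varnished lids under the lamp with a spatula

TASK

First take the green fly box off the lamp rack and set it down in the middle of the round cork mat. Then use the spatula to carry every freshly varnished lid from the wooden drying rack to the lamp rack, sliding the blade under it along a channel and leaving each lid flat, square and centred on a bay of its own; never let the gripper or arm touch a lid, drop none, and leave the other things on the counter where they are. Last, put the spatula back on its rubber mat, lying along it, with the fly box still on the cork.

Things in the scene. Friction and masses are not known exactly. Their poses are not given: they have to be found in the camera images.
- dry_bay0 (a point): Wooden drying rack: base plate with its top 4 mm above the counter and six ribs, 120 mm long (along the rack's x), 6 mm thick, their tops 30 mm above the counter. They make three bays side by side along y, 96 mm apart. This point: centre of the right (-y) bay, at rib-top height; axes those of the rack.
- dry_bay1 (a point): Wooden drying rack: in each bay two ribs leave a channel 54 mm wide and 26 mm deep along the rack's x, open at both ends; the near ends (-x) face the robot. This point: centre of the middle bay, at rib-top height; axes those of the rack.
- dry_bay2 (a point): Wooden drying rack: no lamp. Fixed; stands left or right, yaw within 0.12 rad of 0. This point: centre of the left (+y) bay, at rib-top height; axes those of the rack.
- lamp_bay0 (a point): Aluminium lamp rack: base plate with its top 4 mm above the counter and six ribs, 120 mm long (along the rack's x), 6 mm thick, their tops 30 mm above the counter. They make three bays side by side along y, 96 mm apart. This point: centre of the right (-y) bay, at rib-top height; axes those of the rack.
- lamp_bay1 (a point): Aluminium lamp rack: in each bay two ribs leave a channel 54 mm wide and 26 mm deep along the rack's x, open at both ends; the near ends (-x) face the robot. This point: centre of the middle bay, at rib-top height; axes those of the rack.
- lamp_bay2 (a point): Aluminium lamp rack: fixed; left or right, yaw within 0.12 rad of 0. A low lamp on a post stands 170 mm behind its centre; the lamp head is 75 to 120 mm up and begins 140 mm behind the rack's centre. This point: centre of the left (+y) bay, at rib-top height; axes those of the rack.
- lid_a_center (a point): Flat dark wooden box lid, freshly varnished, 88 mm (x) by 78 mm (y) by 8 mm thick, about 50 g, a pale inlay strip along its x. Two or three lids are present (an absent one has no pose). Starts flat on the ribs of one bay of the drying rack, one lid a bay, within 4 mm and 0.04 rad of square. Point: its centre, half-way up.
- lid_b_center (a point): Flat dark wooden box lid, freshly varnished, 88 mm (x) by 78 mm (y) by 8 mm thick, about 50 g, a pale inlay strip along its x. Two or three lids are present (an absent one has no pose). Starts flat on the ribs of one bay of the drying rack, one lid a bay, within 4 mm and 0.04 rad of square. Point: its centre, half-way up.
- lid_c_center (a point): Flat dark wooden box lid, freshly varnished, 88 mm (x) by 78 mm (y) by 8 mm thick, about 50 g, a pale inlay strip along its x. Two or three lids are present (an absent one has no pose). Starts flat on the ribs of one bay of the drying rack, one lid a bay, within 4 mm and 0.04 rad of square. Point: its centre, half-way up.
- spatula_grip (a point): Centre of the spatula's wooden handle: 150 mm long (x, +x towards the blade), 22 mm wide (y), 24 mm high; grip it here, across y. It is 56 mm above the spatula's underside. Spatula about 160 g, balancing a little ahead of this point. It stands level by itself on its blade and a splayed wire leg (48 mm wide) 67 mm behind this point. Starts on the tool mat.
- spatula_blade (a point): Centre of the spatula's flat steel blade: 96 mm long (x), 42 mm wide (y), 3 mm thick, 145 mm ahead of the grip point; half-way up its thickness. Two wire necks rise from its rear edge (44 mm behind this point) to the handle, within 12 mm of the middle line.
- spatula_mid (a point): Middle of the spatula's whole length, on its underside, 83.5 mm behind the blade centre.
- tool_mat_center (a point): Black rubber tool mat, 290 mm (x) by 90 mm (y), 3 mm thick, fixed flat on the counter in front of the racks, lying roughly crosswise; point: centre of its top.
- fly_box_center (a point): Closed green plastic fly box with a hinged flap, 140 mm (x) by 50 mm (y) by 34 mm high, about 180 g. Point: its centre, half-way up. Starts lying across the ribs of the lamp rack; to be gripped across its y.
- cork_mat_top (a point): Round cork mat, 170 mm diameter, 3 mm thick, fixed at one side of the counter; point: centre of its top.
- reel: Aluminium fly reel, fixed, lying on its side at the other side of the counter; 80 mm diameter, 60 mm high over its knob; origin: centre of its underside. Not to be used.
- thread_spool: Standing thread spool, 38 mm diameter, 48 mm high, between the racks; origin: centre of its underside. Leave it alone.
- forceps: Steel forceps lying flat behind the racks, about 150 mm long and 8 mm high; leave them alone. Origin near their pivot.
- magnifier: Magnifier lying flat, lens 68 mm diameter, handle to -x, 146 mm long in all, 10 mm high; origin under the lens centre. Leave it alone.
- varnish_jar: Amber varnish jar, 60 mm diameter, 75 mm high; origin: centre of its underside. Leave it alone.
Not all that is in view belongs to the job. Leave any blue look-alike of the part that bears lid_a_center alone. Of the things that look like the part that bears fly_box_center, the larger one is meant.

How it is judged:
By the outcome, as a careful person would: the job done as asked, in the order asked, and still so for the second after the job is handed in, with the robot touching nothing.
Of lid_a, lid_b, lid_c only 2 to 3 are there at a start; the rules pass over those that are not, and their reading is None.
At some moment in a run one of fly_box may be knocked a few centimetres aside while the robot is not near it.
It also fails if it takes over 210 s, if anything falls off the work surface, if the arm or the gripper's body presses on something with over 40 N, if the wrist force passes 120 N, or if a joint passes its speed limit or range.

ROBOT

A 6-joint arm with a two-finger parallel gripper is mounted at the origin on the work surface. World frame = base frame: x ahead of the robot, y to its left, z up, the work surface at z = 0. Lengths are in mm, angles in rad, forces in N, time in s.
With the tool pointing down it reaches from about 250 to 775 mm from the base axis. Payload 4 kg.
Tool frame: the origin (TCP) lies between the finger pads; the fingertips stand 11 mm ahead of it and the grasp point (between the pads) lies 8 mm behind it; z points along the fingers, y is the direction in which the jaws open and shut (so a half turn about z gives the same grasp; the last joint's range is limited). The gripper opens to 94 mm and grips with 3 to 60 N. Pads are 16 mm wide; open, the fingers measure 119 mm over their backs; the gripper's body (75 mm by 177 mm) begins 78 mm behind the grasp point.
Start: joints at [1.004, 0.087, 1.371, -0, 1.684, -0.103], TCP at [246.055, 491.913, 191.906] pointing down, gripper open.
Joint ranges: [-3.1, 3.1], [-0.76, 2.03], [0.27, 2.55], [-1.08, 4.22], [0.17, 2.65], [-2.57, 2.57]. Speed limits (rad/s): [2.79, 2.79, 3.14, 3.14, 3.14, 3.14].

INTERFACE

Orientations are given as a unit quaternion [x, y, z, w].
In Python, from rig import status, optics, hand_in gives the robot as it stands.
- The arm moves only by the tool jog_arm, never from a script. Its argument "targets" is a list of rows, each a list of 3 entries, a list of its own where there are three numbers: the shift along the tool's x, y, z in mm, then the turn, a rotation vector about the tool's x, y, z in degrees, then the opening, from 0 (shut) to 1 (fully open). In form: [[[x, y, z], [wx, wy, wz], jaw], ...]. A call has 1 to 12 rows; each row is the pose to reach, as a shift and turn from the pose commanded when the call began, along the tool's axes at that moment; what a row does not reach only later rows make up. A row lasts 1/12 s, in which the tool goes at most 41.7 mm and 7.16 degrees, less where a joint would pass 70% of its speed; a pose out of reach is approached as far as the arm can. A call with a gripper value outside its range is refused whole. The fingers move at their own pace and stop on an object; "force" is the grip in N (left out, the last holds). Time passes only in rows, so rows that repeat a pose let the fingers close. It gives the time, the measured TCP pose, the force and the opening at its end, in the units of the state.
- status.observe(): the state, without advancing time (a new reading comes with each control period).
- optics.get_image(name): name is "scene" or "top"; returns (picture, depth): 384x512x3 uint8, blue, green, red; 384x512 float32, mm along the optical axis (not along the pixel's ray), 0 where there is no reading.
- optics.camera_params(name): a dict with "intrinsics" (3x3 intrinsics, pixels), "R" (3x3) and "t" (3): a world point X has camera coordinates R X + t. Camera axes: x right, y down, z forward; pixel columns grow to the right and rows downward; lengths in mm; the calibration is good to about 2 mm. A picture is of the moment at which its call begins. camera_params takes no time and is no camera call.
- hand_in(): hands the job in, once; it reports no verdict.
The state is a dict: "time_s": time; "q": joint angles; "joint_vel": joint speeds; "tau": joint torques, N m; "eef_pos": TCP position; "eef_rot": TCP orientation; "contact_force": force on the tool from outside, world axes, zero at the start; "wrist_torque": the same for the moment, N m; "grip_width": finger opening in mm.
Only numpy, scipy, OpenCV 4.12 (cv2) and the standard library are available. Lean on these libraries where they do the work, as an engineer would, in place of code of your own. Each camera call takes 0.05 s, during which the arm holds its last target.

## Working session

There is one attempt and no reset: what is moved stays moved. The work goes in short steps, Python scripts to look and compute and a tool call to move; the robot and the scene stay as the last step left them, time stands still between calls to the robot, and variables do not carry over. Pictures are saved under pics/ and viewed, and the job is handed in when it is done.

Besides the shell and the picture viewer there is one more tool, called after "Emit:" by a JSON object that holds its "op" and its "data", one argument or row to a line. jog_arm: Moves the arm, as the interface text tells. Its arguments: {"type":"object","properties":{"targets":{"type":"array"},"force":{"type":"number"}},"required":["targets"]}

```bash
ls; mkdir -p pics; python3 - <<'E'
from rig import status, optics
import cv2,json,numpy as np
print(status.observe())
for n in("scene","top"):
    im,d=optics.get_image(n); cv2.imwrite(f"pics/{n}0.png",im); np.save(f"{n}0.npy",d)
    p=optics.camera_params(n); print(n,p)
E
```

```text
pics
{'time_s': 0.0, 'q': array([ 1.00391430e+00,  8.79515408e-02,  1.37223240e+00, -2.17078334e-05,
        1.68358971e+00, -1.03126087e-01]), 'joint_vel': array([-0.00117041,  0.00085746,  0.00081505, -0.00024052, -0.00138543,
        0.00026721]), 'tau': array([-6.16566085e-04, -3.40177524e+01, -3.02425110e+01,  7.17893173e-02,
        3.30612890e-02, -1.60436202e-04]), 'eef_pos': array([245.73642242, 491.41186359, 190.71718544]), 'eef_rot': array([ 2.29806679e-01,  9.73235686e-01, -1.03342382e-03, -3.48340168e-04]), 'contact_force': array([0.06237611, 0.23230805, 0.34611663]), 'wrist_torque': array([-0.01422669,  0.01572938,  0.06620603]), 'grip_width': 94.5301565622029}
scene {'intrinsics': array([[464.40617775,   0.        , 253.88269985],
       [  0.        , 464.40617775, 193.68790644],
       [  0.        ,   0.        ,   1.        ]]), 'R': array([[ 0.31910137,  0.94768541,  0.00816595],
       [ 0.6560319 , -0.21466206, -0.72356226],
       [-0.68395648,  0.23624684, -0.69021081]]), 't': array([-162.11138466, -322.00406495, 1619.21136587])}
top {'intrinsics': array([[449.46242194,   0.        , 251.9250808 ],
       [  0.        , 449.46242194, 190.08119522],
       [  0.        ,   0.        ,   1.        ]]), 'R': array([[-0.0267348 , -0.99959456, -0.00979649],
       [-0.99225167,  0.02772536, -0.12111124],
       [ 0.12133375,  0.0064827 , -0.9925906 ]]), 't': array([  17.50241209,  576.37516454, 1393.34397556])}
```

View pics/scene0.png

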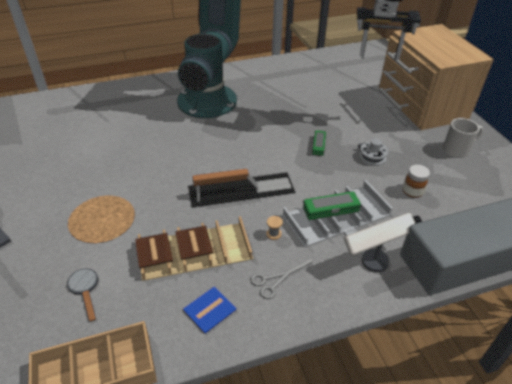

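View pics/top0.png

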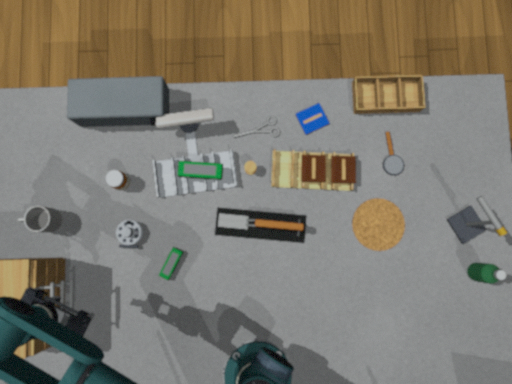

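The top view shows two dark lids on the drying rack at (313,169) and (343,170). There are two green boxes: a large one on the lamp rack at (200,170) and a small one on the counter at (172,263). There is also a blue look-alike lid at (312,118). The spatula lies on the black mat with its blade at (235,222). The cork is at (378,224). I'll confirm with a crop.

```bash
cat > h.py <<'E'
import numpy as np,cv2
from rig import status, optics
def ray(n,uv,z,p=None):
    p=p or optics.camera_params(n)
    uv=np.atleast_2d(np.asarray(uv,float))
    K,R,t=p["intrinsics"],p["R"],p["t"]
    d=np.linalg.inv(K)@np.c_[uv,np.ones(len(uv))].T
    d=(R.T@d).T; c=-R.T@t
    s=(z-c[2])/d[:,2]
    return c+s[:,None]*d
def proj(n,X):
    p=optics.camera_params(n); X=np.atleast_2d(X)
    c=(p["R"]@X.T).T+p["t"]; q=(p["intrinsics"]@c.T).T
    return q[:,:2]/q[:,2:]
E
python3 - <<'E'
import cv2,numpy as np
im=cv2.imread("pics/top0.png")
cv2.imwrite("pics/crop1.png",cv2.resize(im[100:290,140:420],None,fx=2.8,fy=2.8,interpolation=cv2.INTER_CUBIC))
im=cv2.imread("pics/scene0.png")
cv2.imwrite("pics/crop2.png",cv2.resize(im[120:300,120:430],None,fx=2.5,fy=2.5,interpolation=cv2.INTER_CUBIC))
E
```

```text
(no output)
```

View pics/crop1.png

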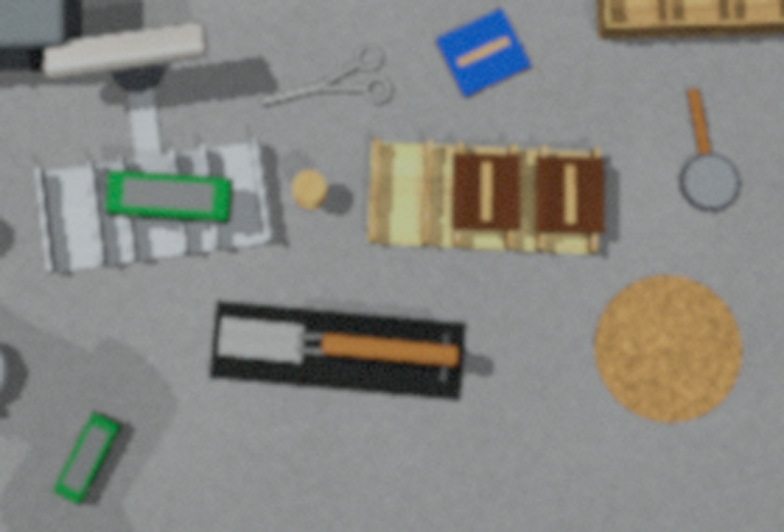

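View pics/crop2.png

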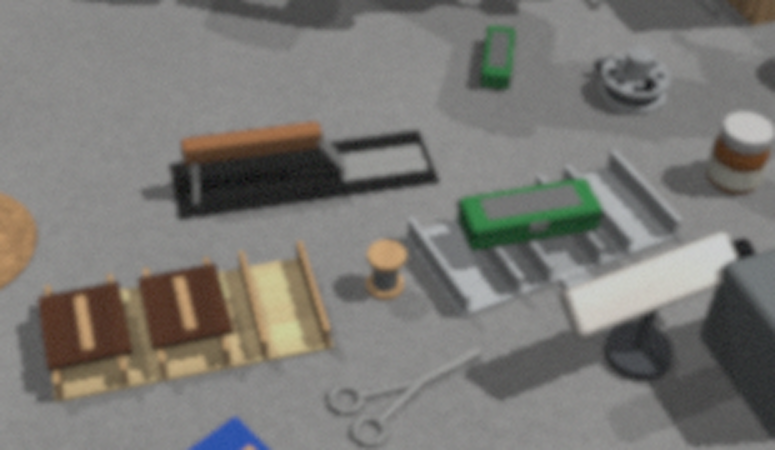

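```bash
cat >> h.py <<'E'
def cloud(n,d):
    p=optics.camera_params(n);K,R,t=p["intrinsics"],p["R"],p["t"]
    v,u=np.mgrid[:d.shape[0],:d.shape[1]]
    c=np.stack([(u-K[0,2])/K[0,0]*d,(v-K[1,2])/K[1,1]*d,d],-1)
    return (c-t)@R
def blob(mask,near=None,k=0):
    if k: mask=cv2.morphologyEx(mask.astype(np.uint8),cv2.MORPH_OPEN,np.ones((k,k)))
    n,l,s,c=cv2.connectedComponentsWithStats(mask.astype(np.uint8))
    return [(s[i,4],c[i],l==i) for i in range(1,n) if s[i,4]>25]
def rect(n,m,z):
    cs,_=cv2.findContours(m.astype(np.uint8),cv2.RETR_EXTERNAL,cv2.CHAIN_APPROX_NONE)
    c=max(cs,key=len)[:,0]
    P=ray(n,c,z)[:,:2].astype(np.float32)
    return cv2.minAreaRect(P), cv2.moments(cv2.convexHull(P))
E
python3 - <<'E'
from h import *
for n in("top","scene"):
    im=cv2.imread(f"pics/{n}0.png"); hsv=cv2.cvtColor(im,cv2.COLOR_BGR2HSV).astype(int)
    H,S,V=hsv[...,0],hsv[...,1],hsv[...,2]
    for nm,m,z in (("green",(abs(H-62)<14)&(S>110),64),("brown",((H<14)|(H>170))&(S>90)&(V<125),38),("cork",(abs(H-16)<6)&(S>80)&(V>120),3),("orange",(H<14)&(S>130)&(V>125),71),("black",(V<45),3)):
        for a,c,mm in blob(m):
            if a<60 : continue
            r,mo=rect(n,mm,z)
            print(n,nm,a,c.round(0),"c",np.round(r[0],1),"sz",np.round(r[1],1),"ang",round(r[2],1), "cen", round(mo['m10']/mo['m00'],1),round(mo['m01']/mo['m00'],1))
d=np.load("top0.npy");C=cloud("top",d)
print("z counter",np.median(C[240:260,180:340,2]))
for nm,(u,v) in dict(box=(200,170),lid1=(313,160),lid0=(343,160),cork=(378,224),handle=(275,225),blade=(233,222),small=(172,263)).items(): print(nm,C[v,u].round(1))
Z=C[...,2]
hm=np.clip(Z[130:250,140:420]*3,0,255).astype(np.uint8)
cv2.imwrite("pics/hm.png",cv2.resize(hm,None,fx=2.8,fy=2.8,interpolation=cv2.INTER_NEAREST))
E
```

```text
top green 338 [200. 170.] c [642.3 163.7] sz [139.2  49.8] ang 84.5 cen 642.6 163.2
top green 161 [172. 263.] c [355.2 255.6] sz [33.8 95.6] ang 61.6 cen 355.5 255.7
top green 389 [482. 272.] c [ 301.  -688.6] sz [84.4 51.5] ang 84.4 cen 302.1 -692.1
top brown 431 [313. 168.] c [ 641.7 -196.6] sz [74.  81.8] ang 84.7 cen 641.5 -195.9
top brown 462 [343. 169.] c [ 635.4 -291.5] sz [73.1 83.9] ang 87.2 cen 635.1 -291.1
top cork 10561 [67. 38.] c [1101.   600.1] sz [515.  310.8] ang 88.1 cen 1109.4 601.5
top cork 1926 [167.  30.] c [1111.4  272.5] sz [272.9 116.7] ang 0.0 cen 1127.9 275.7
top cork 186 [190.  22.] c [1173.2  200.9] sz [ 20.4 140.5] ang 89.4 cen 1167.3 199.4
top cork 16218 [316.  42.] c [1038.6 -198.4] sz [768.9 383.9] ang 88.1 cen 1057.3 -231.0
top cork 182 [421.  23.] c [1149.6 -590.9] sz [ 20.2 136.7] ang 85.9 cen 1139.2 -589.0
top cork 4148 [474.  31.] c [1080.4 -745.1] sz [279.4 279.5] ang 84.5 cen 1085.5 -759.2
top cork 400 [319.  62.] c [1009.6 -237.3] sz [ 49.2 116.1] ang 89.8 cen 1009.3 -235.8
top cork 98 [446.  65.] c [ 993.1 -660.9] sz [81.6 24.9] ang 2.4 cen 9
[... 5231 characters left out ...]
 [ 167.1 1202.5] ang 49.5 cen -42.9 1236.3
scene black 414 [389.  18.] c [-439.6  970.2] sz [285.  192.1] ang 36.7 cen -421.6 968.3
scene black 310 [202.  41.] c [-452.1   95.8] sz [131.3 111.3] ang 72.3 cen -449.9 93.8
scene black 941 [200.  74.] c [-221.7   29.4] sz [162.5 366.8] ang 72.9 cen -209.8 35.3
scene black 1185 [227. 192.] c [468.3 -25.5] sz [279.6  77. ] ang 82.9 cen 468.6 -49.7
scene black 836 [498. 349.] c [1084.6  345.2] sz [ 35.2 154.7] ang 25.8 cen 1087.5 333.5
z counter -0.2795348947624954
box [640.8 162.4  65.3]
lid1 [ 667.1 -195.5   40.8]
lid0 [ 664.3 -290.9   40.7]
cork [ 459.5 -399.8    3.4]
handle [462.4 -66.4  70.3]
blade [478.5  65.5   6.4]
small [353.9 259.8  21.5]
```

View pics/hm.png

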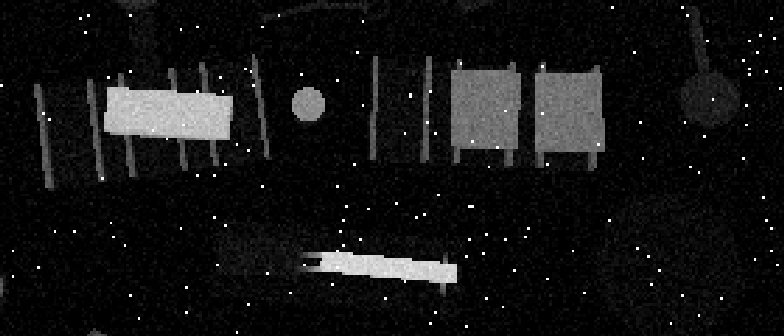

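```bash
python3 - <<'E'
from h import *
d=np.load("top0.npy");d=cv2.medianBlur(d,3) if False else d
C=cloud("top",d);Z=C[...,2]
def ribs(u0,u1,v0,v1):
    m=np.zeros(Z.shape,bool); m[v0:v1,u0:u1]=((Z>17)&(Z<36))[v0:v1,u0:u1]
    out=[]
    for a,c,mm in blob(m):
        v,u=np.nonzero(mm)
        P=ray("top",np.c_[u,v],30)[:,:2].astype(np.float32)
        vx,vy,x0,y0=cv2.fitLine(P,cv2.DIST_HUBER,0,.01,.01).ravel()
        if vx<0:vx,vy=-vx,-vy
        t=(P-[x0,y0])@[vx,vy]
        out.append((y0,a,c)); print(a,c.round(),"pt",x0.round(1),y0.round(1),"yaw",np.arctan2(vy,vx).round(4),"x",P[:,0].min().round(1),P[:,0].max().round(1),"len",np.ptp(t).round(1),"y at x640",(y0+(640-x0)*vy/vx).round(1))
ribs(148,242,145,200);print();ribs(268,362,145,195)
# spatula
m=np.zeros(Z.shape,bool);m[205:245,220:305]=(Z>55)[205:245,220:305]
for a,c,mm in blob(m):
    r,mo=rect("top",mm,71);print("handle",r)
im=cv2.imread("pics/top0.png");hsv=cv2.cvtColor(im,cv2.COLOR_BGR2HSV)
m=np.zeros(Z.shape,bool);m[205:240,215:252]=(hsv[...,2]>95)[205:240,215:252]
for a,c,mm in blob(m,k=3):
    r,mo=rect("top",mm,6);print("blade",a,c,r)
m=np.zeros(Z.shape,bool);m[203:246,210:310]=(hsv[...,2]<60)[203:246,210:310]
v,u=np.nonzero(m);print("mat",cv2.minAreaRect(ray("top",np.c_[u,v],3)[:,:2].astype(np.float32)))
for nm,lo,hi,reg in(("box",57,75,(170,235,155,185)),("lids",36,46,(268,362,145,195))):
    u0,u1,v0,v1=reg;m=np.zeros(Z.shape,bool);m[v0:v1,u0:u1]=((Z>lo)&(Z<hi))[v0:v1,u0:u1]
    for a,c,mm in blob(m,k=3): print(nm,a,c,rect("top",mm,{"box":64,"lids":38}[nm]))
E
```

```text
72 [232. 168.] pt 652.3 62.5 yaw 0.1123 x 591.9 712.8 len 121.6 y at x640 61.2
86 [173. 175.] pt 632.2 252.5 yaw 0.1046 x 571.4 688.7 len 118.2 y at x640 253.3
97 [155. 178.] pt 624.6 311.7 yaw 0.117 x 566.6 683.9 len 118.7 y at x640 313.5
35 [186. 185.] pt 599.2 212.8 yaw 0.1178 x 576.9 622.3 len 46.2 y at x640 217.7
28 [205. 184.] pt 599.5 152.4 yaw 0.1223 x 581.6 617.4 len 36.6 y at x640 157.4

72 [273. 168.] pt 645.5 -67.8 yaw -0.0796 x 588.5 705.5 len 117.2 y at x640 -67.4
79 [292. 169.] pt 641.5 -127.2 yaw -0.0771 x 583.7 703.7 len 120.6 y at x640 -127.0
27 [321. 184.] pt 590.8 -220.7 yaw -0.3206 x 577.7 606.6 len 30.6 y at x640 -237.0
27 [334. 185.] pt 587.3 -261.2 yaw -0.8277 x 573.5 598.8 len 38.8 y at x640 -318.5
30 [351. 185.] pt 581.2 -315.0 yaw -0.3797 x 568.7 594.8 len 28.7 y at x640 -338.4
handle ((461.6348876953125, -75.84700012207031), (148.40023803710938, 25.357452392578125), 82.0964126586914)
blade 154 [234.36363636 206.66233766] ((526.8804931640625, 64.56491088867188), (116.40767669677734, 12.961160659790039), 88.4233169555664)
blade 426 [232.84741784 220.82159624
[... 4549 characters left out ...]
, 88.37419128417969), {'m00': 251.1228841789998, 'm10': 158125.23953391463, 'm01': -42168.855043711665, 'm20': 99570060.54786053, 'm11': -26552696.746167034, 'm02': 7090145.786252759, 'm30': 62700212301.4624, 'm21': -16720074532.24023, 'm12': 4464512938.14789, 'm03': -1193635136.3722837, 'mu20': 2904.573993265629, 'mu11': -117.41251728311181, 'mu02': 9101.215141267516, 'mu30': -380.9881591796875, 'mu21': -3020.524579181394, 'mu12': 1841.3205319298431, 'mu03': 7197.4328718185425, 'nu20': 0.046058507755092785, 'nu11': -0.0018618376912991294, 'nu02': 0.14432009276979785, 'nu30': -0.0003812376218115783, 'nu21': -0.0030225023519626685, 'nu12': 0.001842526187945607, 'nu03': 0.0072021455918960565})
```

The only two lids are at the middle and right drying bays. The fly box meant is the larger green one, 139 x 50 mm at (642,164) and 65 mm high. The small one, about 95 x 34, is the decoy. I'll move to the box.

```bash
cat >> h.py <<'E'
from scipy.spatial.transform import Rotation as Rn
def yaw():
    R=Rn.from_quat(status.observe()["eef_rot"]).as_matrix();return np.arctan2(R[1,1],R[0,1])
def go(p,psi=None):
    """shift, turn in tool frame from present to TCP p, tool y at world angle psi (deg)"""
    s=status.observe();R0=Rn.from_quat(s["eef_rot"])
    psi=np.degrees(yaw()) if psi is None else psi
    a=np.radians(psi);c,sn=np.cos(a),np.sin(a)
    R1=np.array([[-sn,c,0],[c,sn,0],[0,0,-1]]).T
    R1=np.array([[-sn,c,0],[c,sn,0],[0,0,-1]])
    rv=(R0.inv()*Rn.from_matrix(R1)).as_rotvec(degrees=True)
    d=R0.inv().apply(np.array(p)-s["eef_pos"])
    print("to",p,round(psi,1),"shift",d.round(1),"turn",rv.round(1),"| t",round(s["time_s"],2),"now",s["eef_pos"].round(1),round(np.degrees(yaw()),2),"F",s["contact_force"].round(1),"w",round(s["grip_width"],1))
E
python3 -c "
from h import *
go([642.4,164.5,140],-6)
go([642.4,164.5,190],-6)"
```

```text
to [642.4, 164.5, 140] -6 shift [-501.  -114.9   51. ] turn [-0.1  0.1 69.4] | t 0.1 now [245.8 491.5 190.9] 63.43 F [0.1 0.1 0.3] w 94.2
to [642.4, 164.5, 190] -6 shift [-501. -115.    1.] turn [-0.1  0.1 69.4] | t 0.1 now [245.8 491.5 190.9] 63.43 F [0.1 0.1 0.3] w 94.2
```

Emit:
{"op": "jog_arm", "data": {
  "targets": [
    [[-501, -115, 0], [0, 0, 69.4], 0.9],
    [[-501, -115, 0], [0, 0, 69.4], 0.9],
    [[-501, -115, 0], [0, 0, 69.4], 0.9],
    [[-501, -115, 0], [0, 0, 69.4], 0.9],
    [[-501, -115, 0], [0, 0, 69.4], 0.9],
    [[-501, -115, 0], [0, 0, 69.4], 0.9],
    [[-501, -115, 0], [0, 0, 69.4], 0.9],
    [[-501, -115, 0], [0, 0, 69.4], 0.9],
    [[-501, -115, 0], [0, 0, 69.4], 0.9],
    [[-501, -115, 0], [0, 0, 69.4], 0.9],
    [[-501, -115, 0], [0, 0, 69.4], 0.9],
    [[-501, -115, 0], [0, 0, 69.4], 0.9]
  ],
  "force": 20
}}

```text
time_s: 1.1
eef_pos: [632.9, 172.2, 191.1]
eef_rot: [0.743, 0.669, -0.0, -0.0]
contact_force: [-0.3, 1.0, -0.5]
grip_width: 84.6
```

Emit:
{"op": "jog_arm", "data": {
  "targets": [
    [[0, 0, 0], [0, 0, 0], 0.9],
    [[0, 0, 0], [0, 0, 0], 0.9],
    [[0, 0, 0], [0, 0, 0], 0.9],
    [[0, 0, 0], [0, 0, 0], 0.9]
  ]
}}

```text
time_s: 1.43
eef_pos: [630.9, 175.0, 192.0]
eef_rot: [0.742, 0.67, -0.0, -0.0]
contact_force: [-0.6, 0.3, 0.5]
grip_width: 84.8
```

```bash
python3 -c "
from h import *
im,d=optics.get_image('scene');cv2.imwrite('pics/s1.png',im)
im,d=optics.get_image('top');cv2.imwrite('pics/t1.png',im)
go([642.4,164.5,46],-6)"
```

```text
to [642.4, 164.5, 46] -6 shift [ -9.6  12.5 146.5] turn [ 0.  -0.   0.1] | t 1.53 now [630.9 175.3 192.5] -5.85 F [ 0.1 -0.6 -0.2] w 84.7
```

View pics/s1.png

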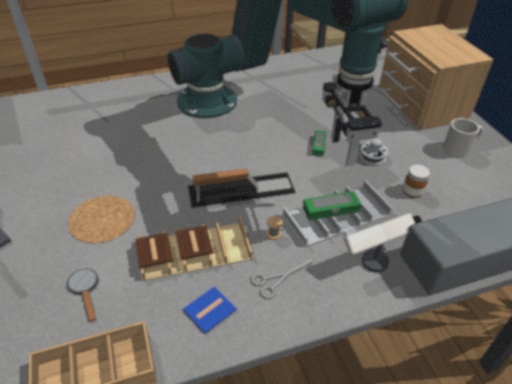

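The box is still at (331,205) in the scene view, so I'll descend.

Emit:
{"op": "jog_arm", "data": {
  "targets": [
    [[-10, 12, 30], [0, 0, 0], 0.9],
    [[-10, 12, 60], [0, 0, 0], 0.9],
    [[-10, 12, 90], [0, 0, 0], 0.9],
    [[-10, 12, 110], [0, 0, 0], 0.9],
    [[-10, 12, 125], [0, 0, 0], 0.9],
    [[-10, 12, 125], [0, 0, 0], 0.9],
    [[-10, 12, 125], [0, 0, 0], 0.9]
  ]
}}

```text
time_s: 2.12
eef_pos: [641.6, 163.6, 66.5]
eef_rot: [0.742, 0.67, -0.001, -0.0]
contact_force: [0.1, 0.6, 0.8]
grip_width: 84.5
```

```bash
python3 -c "
from h import *
im,d=optics.get_image('scene');cv2.imwrite('pics/s2.png',cv2.resize(im[110:260,250:450],None,fx=3,fy=3))
go([642.4,164.5,46],-6)"
```

```text
to [642.4, 164.5, 46] -6 shift [ 0.8 -0.5 22.2] turn [ 0.1 -0.   0.1] | t 2.17 now [642.8 163.6  68.2] -5.9 F [-0.1 -0.8 -0.1] w 84.4
```

View pics/s2.png

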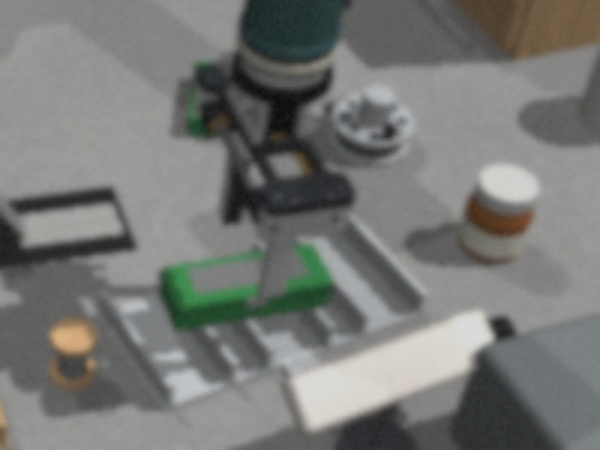

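The fingers straddle the box, so I'll go down and close.

Emit:
{"op": "jog_arm", "data": {
  "targets": [
    [[0, 0, 12], [0, 0, 0], 0.9],
    [[0, 0, 21], [0, 0, 0], 0.9],
    [[0, 0, 21], [0, 0, 0], 0.9],
    [[0, 0, 21], [0, 0, 0], 0.45],
    [[0, 0, 21], [0, 0, 0], 0.45],
    [[0, 0, 21], [0, 0, 0], 0.45],
    [[0, 0, 21], [0, 0, 0], 0.45],
    [[0, 0, 21], [0, 0, 0], 0.45],
    [[0, 0, 21], [0, 0, 0], 0.45],
    [[0, 0, 21], [0, 0, 0], 0.45],
    [[0, 0, 21], [0, 0, 0], 0.45]
  ],
  "force": 25
}}

```text
time_s: 3.08
eef_pos: [642.9, 162.7, 46.3]
eef_rot: [0.743, 0.669, 0.0, 0.0]
contact_force: [-0.6, 0.4, 2.1]
grip_width: 49.9
```

Emit:
{"op": "jog_arm", "data": {
  "targets": [
    [[0, 0, -10], [0, 0, 0], 0.45],
    [[0, 0, -30], [0, 0, 0], 0.45],
    [[0, 0, -60], [0, 0, 0], 0.45],
    [[0, 0, -90], [0, 0, 0], 0.45],
    [[0, 0, -110], [0, 0, 0], 0.45],
    [[0, 0, -110], [0, 0, 0], 0.45],
    [[0, 0, -110], [0, 0, 0], 0.45]
  ]
}}

```text
time_s: 3.67
eef_pos: [643.5, 162.8, 157.5]
eef_rot: [0.743, 0.669, 0.001, 0.001]
contact_force: [0.3, -0.2, -2.2]
grip_width: 49.4
```

```bash
python3 -c "
from h import *
im,d=optics.get_image('scene');cv2.imwrite('pics/s3.png',im)
go([459,-401,155],-6)"
```

```text
to [459, -401, 155] -6 shift [-5.796e+02 -1.237e+02  3.000e-01] turn [-0.1  0.   0. ] | t 3.72 now [642.4 162.6 155. ] -5.97 F [ 1.2  0.2 -2. ] w 49.6
```

View pics/s3.png

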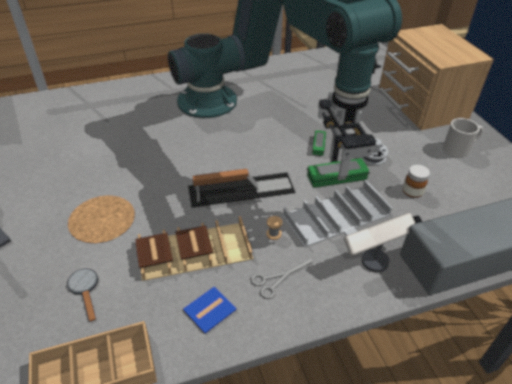

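Emit:
{"op": "jog_arm", "data": {
  "targets": [
    [[-140, -30, 0], [0, 0, 0], 0.45],
    [[-290, -62, 0], [0, 0, 0], 0.45],
    [[-290, -62, 0], [0, 0, 0], 0.45],
    [[-290, -62, 0], [0, 0, 0], 0.45],
    [[-290, -62, 0], [0, 0, 0], 0.45],
    [[-290, -62, 0], [0, 0, 0], 0.45],
    [[-290, -62, 0], [0, 0, 0], 0.45],
    [[-290, -62, 0], [0, 0, 0], 0.45],
    [[-290, -62, 0], [0, 0, 0], 0.45],
    [[-290, -62, 0], [0, 0, 0], 0.45]
  ]
}}

```text
time_s: 4.55
eef_pos: [549.9, -118.8, 153.6]
eef_rot: [0.743, 0.669, -0.001, -0.002]
contact_force: [-0.7, 0.4, -1.0]
grip_width: 49.1
```

```bash
python3 -c "
from h import *
go([458.7,-403,155],-6)"
```

```text
to [458.7, -403, 155] -6 shift [-292.2  -60.9   -1.7] turn [-0.2 -0.1 -0. ] | t 4.55 now [ 549.9 -118.8  153.6] -6.03 F [-0.7  0.4 -1. ] w 49.1
```

Emit:
{"op": "jog_arm", "data": {
  "targets": [
    [[-292, -61, 0], [0, 0, 0], 0.45],
    [[-292, -61, 0], [0, 0, 0], 0.45],
    [[-292, -61, 0], [0, 0, 0], 0.45],
    [[-292, -61, 0], [0, 0, 0], 0.45],
    [[-292, -61, 0], [0, 0, 0], 0.45],
    [[-292, -61, 0], [0, 0, 0], 0.45],
    [[-292, -61, 0], [0, 0, 0], 0.45],
    [[-292, -61, 0], [0, 0, 0], 0.45],
    [[-292, -61, 0], [0, 0, 0], 0.45],
    [[-292, -61, 0], [0, 0, 0], 0.45],
    [[-292, -61, 0], [0, 0, 0], 0.45],
    [[-292, -61, 0], [0, 0, 0], 0.45]
  ]
}}

```text
time_s: 5.55
eef_pos: [461.1, -401.1, 155.8]
eef_rot: [0.742, 0.671, 0.0, -0.0]
contact_force: [0.7, 0.6, -1.2]
grip_width: 49.8
```

```bash
python3 -c "
from h import *
go([458.7,-403,21],-6)"
```

```text
to [458.7, -403, 21] -6 shift [ -2.2  -2.2 134.8] turn [ 0.  -0.1  0.2] | t 5.55 now [ 461.1 -401.1  155.8] -5.79 F [ 0.7  0.6 -1.2] w 49.8
```

Emit:
{"op": "jog_arm", "data": {
  "targets": [
    [[-2, -2, 30], [0, 0, 0], 0.45],
    [[-2, -2, 60], [0, 0, 0], 0.45],
    [[-2, -2, 90], [0, 0, 0], 0.45],
    [[-2, -2, 115], [0, 0, 0], 0.45],
    [[-2, -2, 125], [0, 0, 0], 0.45],
    [[-2, -2, 130], [0, 0, 0], 0.45],
    [[-2, -2, 130], [0, 0, 0], 0.45],
    [[-2, -2, 130], [0, 0, 0], 0.45]
  ]
}}

```text
time_s: 6.22
eef_pos: [458.9, -405.5, 27.7]
eef_rot: [0.743, 0.67, 0.0, 0.001]
contact_force: [0.3, 1.1, -1.6]
grip_width: 49.7
```

Emit:
{"op": "jog_arm", "data": {
  "targets": [
    [[0, 0, 2], [0, 0, 0], 0.45],
    [[0, 0, 4], [0, 0, 0], 0.45],
    [[0, 0, 6], [0, 0, 0], 0.45],
    [[0, 0, 6], [0, 0, 0], 0.45]
  ]
}}

```text
time_s: 6.55
eef_pos: [457.7, -405.3, 20.1]
eef_rot: [0.743, 0.669, 0.0, 0.0]
contact_force: [0.3, 0.5, -1.6]
grip_width: 49.6
```

Emit:
{"op": "jog_arm", "data": {
  "targets": [
    [[2, 0, 0], [0, 0, 0], 0.45],
    [[2, 0, 1], [0, 0, 0], 0.45],
    [[2, 0, 1], [0, 0, 0], 0.9],
    [[2, 0, 1], [0, 0, 0], 0.9],
    [[2, 0, 1], [0, 0, 0], 0.9],
    [[2, 0, 1], [0, 0, 0], 0.9],
    [[2, 0, -10], [0, 0, 0], 0.9],
    [[2, 0, -50], [0, 0, 0], 0.9],
    [[2, 0, -90], [0, 0, 0], 0.9],
    [[2, 0, -130], [0, 0, 0], 0.9],
    [[2, 0, -140], [0, 0, 0], 0.9]
  ]
}}

```text
time_s: 7.47
eef_pos: [460.4, -405.8, 169.6]
eef_rot: [0.743, 0.669, 0.0, 0.007]
contact_force: [1.0, -0.6, 1.0]
grip_width: 84.4
```

```bash
python3 -c "
from h import *
go([461.8,-76,160],-7.7)"
```

```text
to [461.8, -76, 160] -7.7 shift [328.2 -33.    6.2] turn [0.6 0.5 1.7] | t 7.47 now [ 460.4 -405.8  169.6] -5.97 F [ 1.  -0.6  1. ] w 84.4
```

Emit:
{"op": "jog_arm", "data": {
  "targets": [
    [[328, -33, 8], [0, 0, 1.7], 0.6],
    [[328, -33, 8], [0, 0, 1.7], 0.6],
    [[328, -33, 8], [0, 0, 1.7], 0.6],
    [[328, -33, 8], [0, 0, 1.7], 0.6],
    [[328, -33, 8], [0, 0, 1.7], 0.6],
    [[328, -33, 8], [0, 0, 1.7], 0.6],
    [[328, -33, 8], [0, 0, 1.7], 0.6],
    [[328, -33, 8], [0, 0, 1.7], 0.6],
    [[328, -33, 8], [0, 0, 1.7], 0.6],
    [[328, -33, 8], [0, 0, 1.7], 0.6],
    [[328, -33, 8], [0, 0, 1.7], 0.6],
    [[328, -33, 8], [0, 0, 1.7], 0.6]
  ]
}}

```text
time_s: 8.47
eef_pos: [459.3, -74.8, 152.1]
eef_rot: [0.753, 0.658, -0.0, 0.0]
contact_force: [-0.2, -0.2, -0.6]
grip_width: 56.2
```

```bash
cat >> h.py <<'E'
def boxpose():
    im,d=optics.get_image("top");hsv=cv2.cvtColor(im,cv2.COLOR_BGR2HSV).astype(int)
    m=(abs(hsv[...,0]-62)<14)&(hsv[...,1]>110)
    m[:,:300]=0;m[:,440:]=0
    for a,c,mm in blob(m):
        if a>100: print("flybox",a,c.round(),rect("top",mm,37)[0])
    return im,d
E
python3 -c "
from h import *
im,d=boxpose();cv2.imwrite('pics/t3.png',im)
go([461.8,-76,71],-7.7)
im,d=optics.get_image('scene');cv2.imwrite('pics/s4.png',im)
"
```

```text
flybox 347 [380. 224.] ((459.24322509765625, -398.6426086425781), (141.02938842773438, 47.72985076904297), 84.46530151367188)
to [461.8, -76, 71] -7.7 shift [-0.7  2.6 81. ] turn [ 0.   0.  -0.1] | t 8.52 now [459.3 -74.9 152. ] -7.8 F [ 0.7 -0.5  0.3] w 56.3
```

View pics/s4.png

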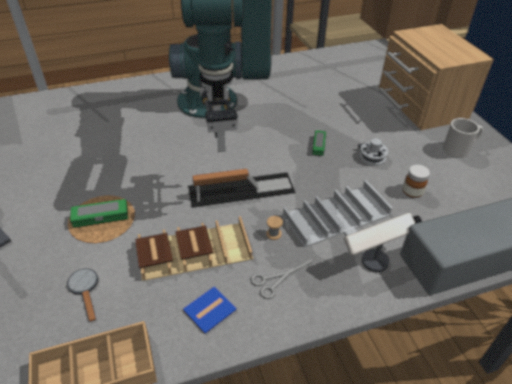

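Emit:
{"op": "jog_arm", "data": {
  "targets": [
    [[-2, 3, 25], [0, 0, 0], 0.6],
    [[-2, 3, 50], [0, 0, 0], 0.6],
    [[-2, 3, 75], [0, 0, 0], 0.6],
    [[-2, 3, 92], [0, 0, 0], 0.6],
    [[-2, 3, 101], [0, 0, 0], 0.6],
    [[-2, 3, 101], [0, 0, 0], 0.6],
    [[-2, 3, 101], [0, 0, 0], 0.6]
  ]
}}

```text
time_s: 9.15
eef_pos: [462.0, -76.6, 51.1]
eef_rot: [0.753, 0.658, 0.0, -0.0]
contact_force: [0.1, 0.3, 1.5]
grip_width: 56.2
```

```bash
python3 -c "
from h import *
go([462,-77,51],-7.7)
im,d=optics.get_image('scene');cv2.imwrite('pics/s5.png',cv2.resize(im[110:230,150:330],None,fx=4,fy=4))
im,d=optics.get_image('top');np.save('top1.npy',d);cv2.imwrite('pics/t4.png',im)
"
```

```text
to [462, -77, 51] -7.7 shift [-0.4  0.   0.1] turn [-0.  -0.  -0.1] | t 9.15 now [462.  -76.6  51.1] -7.75 F [0.1 0.3 1.5] w 56.2
```

View pics/s5.png

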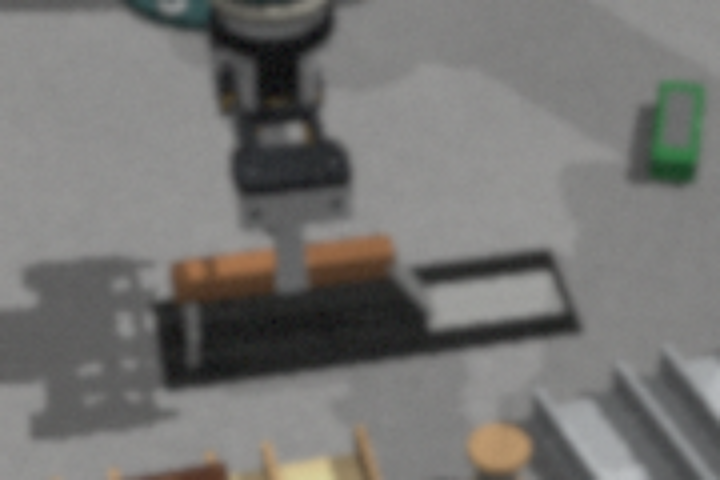

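View pics/t4.png

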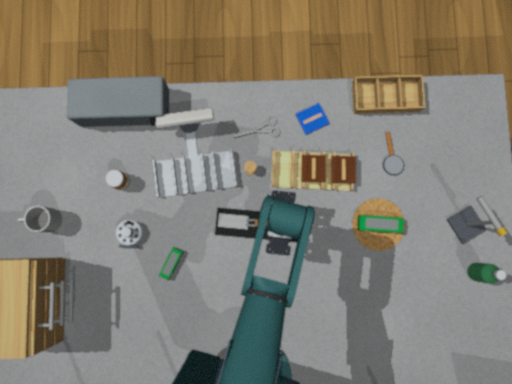

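The finger is at the middle of the handle. I'll close and refit the now-bare lamp rack.

Emit:
{"op": "jog_arm", "data": {
  "targets": [
    [[0, 0, 0], [0, 0, 0], 0.1],
    [[0, 0, 0], [0, 0, 0], 0.1],
    [[0, 0, 0], [0, 0, 0], 0.1],
    [[0, 0, 0], [0, 0, 0], 0.1],
    [[0, 0, 0], [0, 0, 0], 0.1],
    [[0, 0, 0], [0, 0, 0], 0.1],
    [[0, 0, 0], [0, 0, 0], 0.1],
    [[0, 0, 0], [0, 0, 0], 0.1]
  ],
  "force": 50
}}

```text
time_s: 9.92
eef_pos: [461.9, -75.9, 51.0]
eef_rot: [0.753, 0.658, 0.0, 0.0]
contact_force: [0.2, 0.5, 0.9]
grip_width: 21.6
```

```bash
python3 - <<'E'
from h import *
C=cloud("top",np.load("top1.npy"));Z=C[...,2]
m=np.zeros(Z.shape,bool); m[145:200,148:242]=((Z>17)&(Z<36))[145:200,148:242]
for a,c,mm in blob(m):
    v,u=np.nonzero(mm);P=ray("top",np.c_[u,v],30)[:,:2].astype(np.float32)
    vx,vy,x0,y0=cv2.fitLine(P,cv2.DIST_HUBER,0,.01,.01).ravel()
    if vx<0:vx,vy=-vx,-vy
    t=(P-[x0,y0])@[vx,vy];mid=np.array([x0,y0])+np.array([vx,vy])*(t.max()+t.min())/2
    print(a,"mid",mid.round(1),"yaw",np.arctan2(vy,vx).round(4),"len",np.ptp(t).round(1))
# lids: colour union in top view incl inlay
im=cv2.imread("pics/t4.png");hsv=cv2.cvtColor(im,cv2.COLOR_BGR2HSV).astype(int)
for f,n in(("pics/top0.png","top"),("pics/t4.png","top"),("pics/scene0.png","scene")):
    hsv=cv2.cvtColor(cv2.imread(f),cv2.COLOR_BGR2HSV).astype(int);H,S,V=hsv[...,0],hsv[...,1],hsv[...,2]
    cork=(abs(H-16)<6)&(S>80)&(V>120)
    for a,c,mm in blob(cork):
        w=((c[0] in ()) )
        if 90<a<150 and (n=="top" and 300<c[0]<350 and 150<c[1]<180 or n=="scene" and 140<c[0]<200 and 235<c[1]<255):
            print(f,"inlay",rect(n,mm,38)[0], ray(n,c,38).round(1))
go([462,-77,100])
E
```

```text
69 mid [653.9  62.9] yaw 0.1087 len 118.4
75 mid [645.9 121.8] yaw 0.1225 len 118.8
82 mid [640.4 157.2] yaw 0.1087 len 118.7
83 mid [635.5 217.1] yaw 0.1146 len 118.3
86 mid [630.  252.2] yaw 0.1215 len 118.3
90 mid [625.2 311.9] yaw 0.1215 len 118.7
pics/top0.png inlay ((643.41943359375, -194.78057861328125), (12.759408950805664, 67.94342041015625), 87.49562072753906) [[ 642.4 -194.9   38. ]]
pics/top0.png inlay ((637.4454345703125, -289.99884033203125), (12.733572959899902, 67.84942626953125), 87.03407287597656) [[ 635.8 -290.1   38. ]]
pics/t4.png inlay ((643.4181518554688, -194.81166076660156), (12.763084411621094, 67.93659973144531), 87.55697631835938) [[ 642.7 -194.9   38. ]]
pics/t4.png inlay ((637.4822387695312, -289.9991455078125), (12.737054824829102, 67.92301177978516), 87.034423828125) [[ 636.8 -290.1   38. ]]
pics/scene0.png inlay ((638.4884643554688, -196.53050231933594), (13.354036331176758, 68.72892761230469), 87.53797149658203) [[ 639.5 -196.8   38. ]]
pics/scene0.png inlay ((632.5740356445312, -292.1089782714844), (13.165814399719238, 67.64444732666016), 87.59674072265625) [[ 633.5 -292.3   38. ]]
to [462, -77, 100] -7.7 shift [ -1.1   0.3 -49. ] turn [ 0. -0.  0.] | t 9.92 now [461.9 -75.9  51. ] -7.68 F [0.2 0.5 0.9] w 21.6
```

Grip is 21.6 mm (22 expected). Lifting.

Emit:
{"op": "jog_arm", "data": {
  "targets": [
    [[0, 0, -5], [0, 0, 0], 0.1],
    [[0, 0, -15], [0, 0, 0], 0.1],
    [[0, 0, -30], [0, 0, 0], 0.1],
    [[0, 0, -45], [0, 0, 0], 0.1],
    [[0, 0, -60], [0, 0, 0], 0.1],
    [[0, 0, -69], [0, 0, 0], 0.1],
    [[0, 0, -69], [0, 0, 0], 0.1],
    [[0, 0, -69], [0, 0, 0], 0.1]
  ]
}}

```text
time_s: 10.58
eef_pos: [462.2, -76.0, 120.4]
eef_rot: [0.753, 0.658, 0.0, 0.0]
contact_force: [0.2, 0.1, -0.8]
grip_width: 21.3
```

```bash
python3 -c "
from h import *
go([368.7,-172.3,120],-94.5)
im,d=optics.get_image('top');cv2.imwrite('pics/t5.png',im)
C=cloud('top',d)
for u,v in((222,219),(230,220),(238,220),(244,221)):
  print(np.median(C[v-2:v+3,u-1:u+2],axis=(0,1)).round(1))
im,d=optics.get_image('scene');cv2.imwrite('pics/s6.png',im)
"
```

```text
to [368.7, -172.3, 120] -94.5 shift [-107.9  -79.8    0.3] turn [ 0.1 -0.  86.8] | t 10.58 now [462.2 -76.  120.4] -7.67 F [ 0.2  0.1 -0.8] w 21.3
[485.2  95.6  73.1]
[481.2  71.   74.8]
[480.5  46.6  73.4]
[477.1  28.3  74.7]
```

View pics/t5.png

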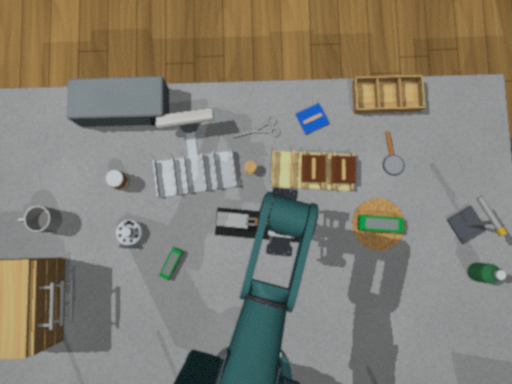

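View pics/s6.png

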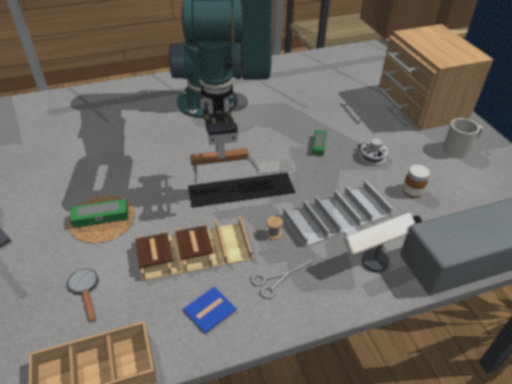

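The blade came up level, with its top at 74 mm. Now to the staging pose in front of the middle bay.

Emit:
{"op": "jog_arm", "data": {
  "targets": [
    [[-10, -8, 0], [0, 0, 7], 0.1],
    [[-20, -16, 0], [0, 0, 14], 0.1],
    [[-30, -24, 0], [0, 0, 21], 0.1],
    [[-40, -32, 0], [0, 0, 28], 0.1],
    [[-50, -40, 0], [0, 0, 35], 0.1],
    [[-60, -48, 0], [0, 0, 42], 0.1],
    [[-70, -56, 0], [0, 0, 49], 0.1],
    [[-80, -64, 0], [0, 0, 56], 0.1],
    [[-90, -70, 0], [0, 0, 63], 0.1],
    [[-100, -76, 0], [0, 0, 70], 0.1],
    [[-108, -80, 0], [0, 0, 77], 0.1],
    [[-108, -80, 0], [0, 0, 84], 0.1]
  ]
}}

```text
time_s: 11.68
eef_pos: [366.6, -172.9, 118.5]
eef_rot: [1.0, -0.019, -0.001, -0.0]
contact_force: [0.5, -0.1, -0.9]
grip_width: 21.0
```

```bash
python3 -c "
from h import *
go([368.7,-172.3,62],-94.5)
"
```

```text
to [368.7, -172.3, 62] -94.5 shift [ 2.2 -0.6 56.5] turn [-0.   0.2  2.4] | t 11.68 now [ 366.6 -172.9  118.5] -92.13 F [ 0.5 -0.1 -0.9] w 21.0
```

Emit:
{"op": "jog_arm", "data": {
  "targets": [
    [[2, -1, 15], [0, 0, 2.4], 0.1],
    [[2, -1, 30], [0, 0, 2.4], 0.1],
    [[2, -1, 45], [0, 0, 2.4], 0.1],
    [[2, -1, 56], [0, 0, 2.4], 0.1],
    [[2, -1, 56], [0, 0, 2.4], 0.1],
    [[2, -1, 56], [0, 0, 2.4], 0.1]
  ]
}}

```text
time_s: 12.18
eef_pos: [369.4, -170.8, 62.8]
eef_rot: [0.999, -0.036, -0.001, -0.001]
contact_force: [-0.2, 0.3, -2.4]
grip_width: 21.5
```

```bash
python3 -c "
from h import *
go([368.7,-172.3,62],-94.5)
im,d=optics.get_image('top');cv2.imwrite('pics/t6.png',cv2.resize(im[130:270,230:400],None,fx=4,fy=4));np.save('top2.npy',d);cv2.imwrite('pics/t6f.png',im)
im,d=optics.get_image('scene');cv2.imwrite('pics/s7.png',cv2.resize(im[130:290,90:300],None,fx=3.5,fy=3.5))
print(proj('top',[[368.7+145,-183.6,17]]))
"
```

```text
to [368.7, -172.3, 62] -94.5 shift [-0.6  1.6  0.8] turn [-0.1  0.1  0.4] | t 12.18 now [ 369.4 -170.8   62.8] -94.07 F [-0.2  0.3 -2.4] w 21.5
[[310.42979722 208.68556593]]
```

View pics/t6.png

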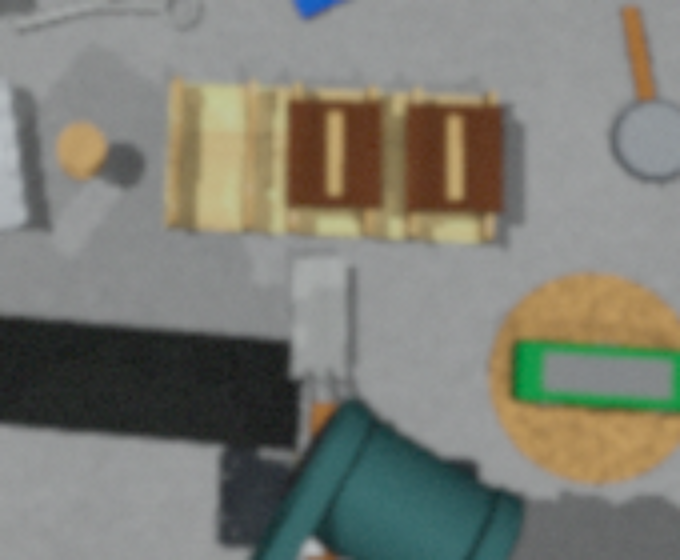

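View pics/s7.png

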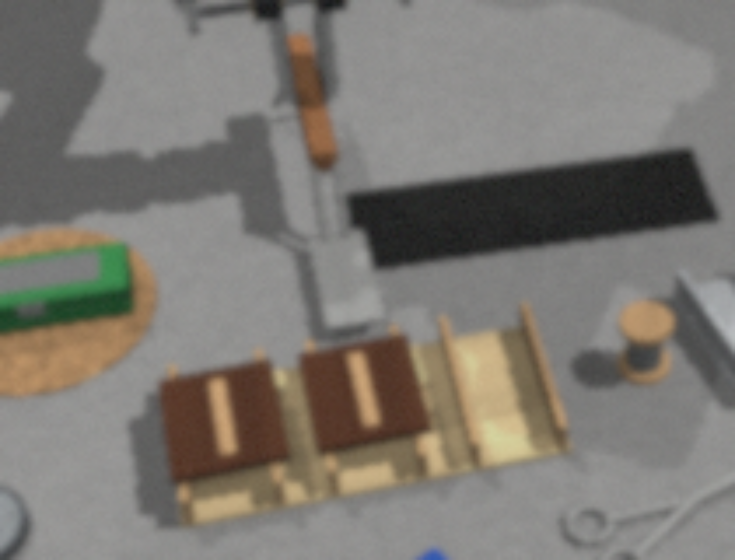

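Emit:
{"op": "jog_arm", "data": {
  "targets": [
    [[0, 1.2, 1], [0, 0, 0.3], 0.1],
    [[0, 1.2, 1], [0, 0, 0.3], 0.1],
    [[5, 1.2, 1], [0, 0, 0.3], 0.1],
    [[15, 1.2, 1], [0, 0, 0.3], 0.1],
    [[25, 1.2, 1], [0, 0, 0.3], 0.1],
    [[35, 1.2, 1], [0, 0, 0.3], 0.1],
    [[45, 1.2, 1], [0, 0, 0.3], 0.1],
    [[50, 1.2, 1], [0, 0, 0.3], 0.1],
    [[50, 1.2, 1], [0, 0, 0.3], 0.1],
    [[50, 1.2, 1], [0, 0, 0.3], 0.1]
  ]
}}

```text
time_s: 13.12
eef_pos: [420.1, -175.9, 62.6]
eef_rot: [0.999, -0.038, -0.0, -0.0]
contact_force: [-0.9, 0.3, -1.1]
grip_width: 21.0
```

```bash
cat >> h.py <<'E'
def line(c,yw,back):
    return np.array([c[0]-back*np.cos(yw),c[1]-back*np.sin(yw)])
E
python3 -c "
from h import *
p=line((637.9,-193.3),-.078,270-50)
go([*p,61],-94.5)
im,d=optics.get_image('top');cv2.imwrite('pics/t7.png',cv2.resize(im[140:230,260:380],None,fx=6,fy=6,interpolation=cv2.INTER_CUBIC))
"
```

```text
to [np.float64(418.56890076412344), np.float64(-176.15739494761368), 61] -94.5 shift [-1.5  0.4  1.6] turn [-0.   0.1  0.2] | t 13.12 now [ 420.1 -175.9   62.6] -94.34 F [-0.9  0.3 -1.1] w 21.0
```

View pics/t7.png

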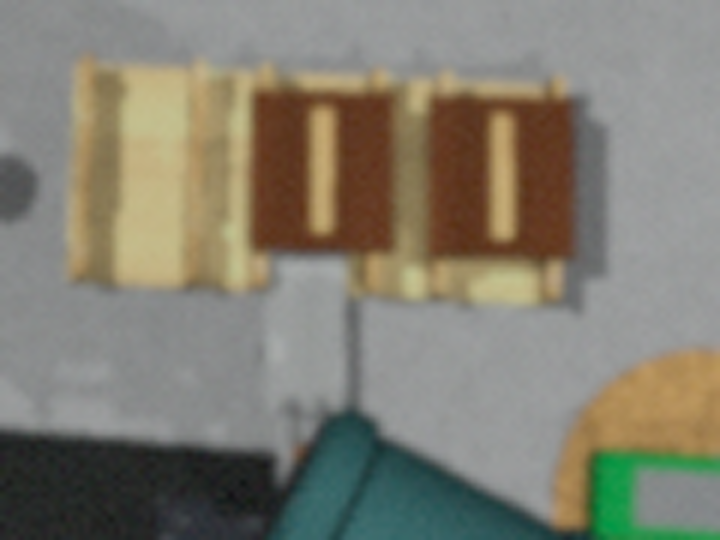

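The blade is centred in the channel, spanning px 270–350 with the ribs at 265 and 358. I'll continue under the lid.

Emit:
{"op": "jog_arm", "data": {
  "targets": [
    [[5, 0, 1], [0, 0, 0.1], 0.1],
    [[15, 0, 1], [0, 0, 0.1], 0.1],
    [[25, 0, 1], [0, 0, 0.1], 0.1],
    [[35, 0, 1], [0, 0, 0.1], 0.1],
    [[45, 0, 1], [0, 0, 0.1], 0.1],
    [[55, 0, 1], [0, 0, 0.1], 0.1],
    [[64, 0, 1], [0, 0, 0.1], 0.1],
    [[70, 0, 1], [0, 0, 0.1], 0.1],
    [[72, 0, 1], [0, 0, 0.1], 0.1],
    [[72, 0, 1], [0, 0, 0.1], 0.1],
    [[72, 0, 1], [0, 0, 0.1], 0.1]
  ]
}}

```text
time_s: 14.08
eef_pos: [491.6, -181.5, 61.7]
eef_rot: [0.999, -0.039, -0.0, -0.0]
contact_force: [0.2, 0.1, -1.5]
grip_width: 21.1
```

```bash
python3 -c "
from h import *
p=line((637.9,-193.3),-.078,148)
go([*p,61],-94.5)
im,d=optics.get_image('scene');cv2.imwrite('pics/s8.png',cv2.resize(im[150:290,110:280],None,fx=4,fy=4,interpolation=cv2.INTER_CUBIC))
"
```

```text
to [np.float64(490.34998778677397), np.float64(-181.7677020556674), 61] -94.5 shift [-1.2  0.4  0.7] turn [-0.  0.  0.] | t 14.08 now [ 491.6 -181.5   61.7] -94.47 F [ 0.2  0.1 -1.5] w 21.1
```

View pics/s8.png

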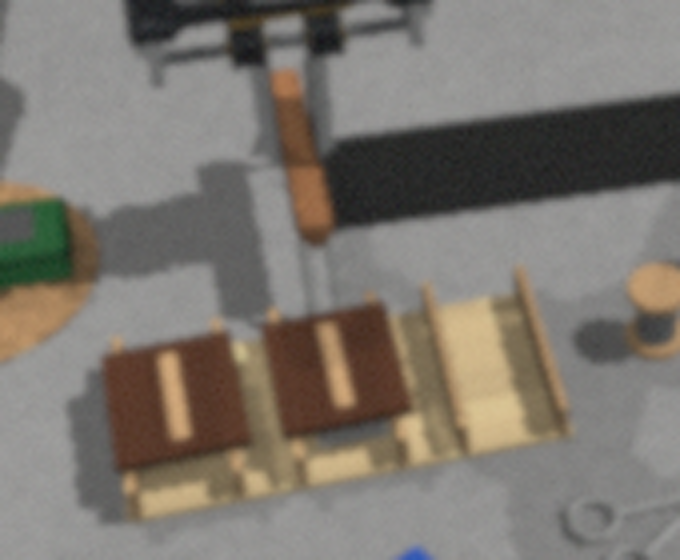

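Blade fully beneath the lid. Lifting gently.

Emit:
{"op": "jog_arm", "data": {
  "targets": [
    [[0, 0, -4], [0, 0, 0], 0.1],
    [[0, 0, -8], [0, 0, 0], 0.1],
    [[0, 0, -11], [0, 0, 0], 0.1],
    [[0, 0, -13], [0, 0, 0], 0.1],
    [[0, 0, -15], [0, 0, 0], 0.1],
    [[0, 0, -17], [0, 0, 0], 0.1],
    [[0, 0, -20], [0, 0, 0], 0.1],
    [[0, 0, -24], [0, 0, 0], 0.1],
    [[0, 0, -29], [0, 0, 0], 0.1],
    [[0, 0, -34], [0, 0, 0], 0.1],
    [[0, 0, -39], [0, 0, 0], 0.1],
    [[0, 0, -40], [0, 0, 0], 0.1]
  ]
}}

```text
time_s: 15.13
eef_pos: [492.5, -181.9, 103.4]
eef_rot: [0.999, -0.039, 0.001, 0.0]
contact_force: [0.8, 0.8, -1.9]
grip_width: 21.4
```

Emit:
{"op": "jog_arm", "data": {
  "targets": [
    [[0, 0, -5], [0, 0, 0], 0.1],
    [[0, 0, -11], [0, 0, 0], 0.1],
    [[0, 0, -18], [0, 0, 0], 0.1],
    [[0, 0, -24], [0, 0, 0], 0.1],
    [[0, 0, -28], [0, 0, 0], 0.1],
    [[0, 0, -30], [0, 0, 0], 0.1],
    [[0, 0, -30], [0, 0, 0], 0.1],
    [[0, 0, -30], [0, 0, 0], 0.1]
  ]
}}

```text
time_s: 15.8
eef_pos: [491.7, -181.5, 131.8]
eef_rot: [0.999, -0.039, -0.0, -0.0]
contact_force: [0.6, -1.0, -1.7]
grip_width: 21.1
```

```bash
python3 -c "
from h import *
go([490,-181.7,132],-94.5)
im,d=optics.get_image('scene');cv2.imwrite('pics/s9.png',cv2.resize(im[130:290,110:310],None,fx=4,fy=3.7,interpolation=cv2.INTER_CUBIC))
"
```

```text
to [490, -181.7, 132] -94.5 shift [-1.7  0.3 -0.2] turn [-0.  0.  0.] | t 15.8 now [ 491.7 -181.5  131.8] -94.47 F [ 0.6 -1.  -1.7] w 21.1
```

View pics/s9.png

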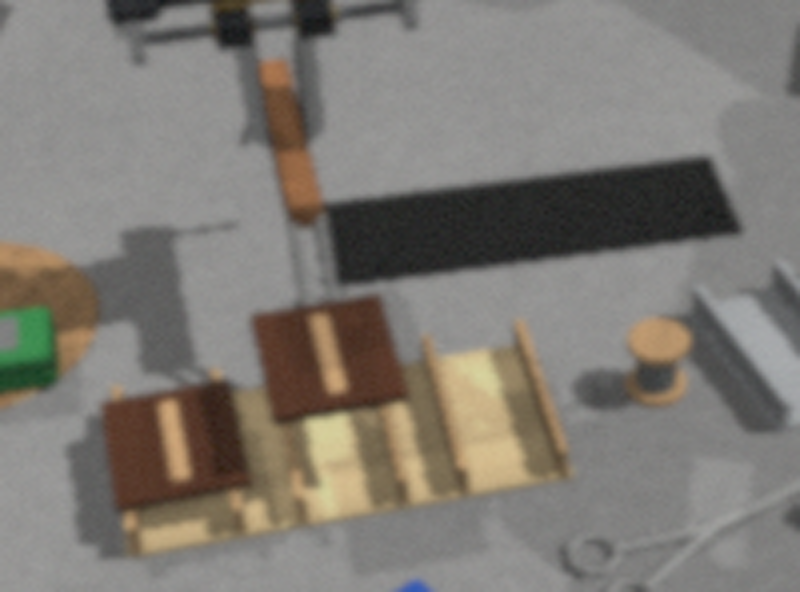

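The lid rides flat on the blade. I'll carry it away slowly.

Emit:
{"op": "jog_arm", "data": {
  "targets": [
    [[-3, 0, 0], [0, 0, 0], 0.1],
    [[-8, -2, 0], [0, 0, 0], 0.1],
    [[-15, -6, 0], [0, 0, 0], 0.1],
    [[-22, -12, 0], [0, 0, 0], 0.1],
    [[-30, -20, 0], [0, 0, 0], 0.1],
    [[-36, -30, 0], [0, 0, 0], 0.1],
    [[-40, -41, 0], [0, 0, 0], 0.1],
    [[-43, -53, 0], [0, 0, 0], 0.1],
    [[-45, -65, 0], [0, 0, 0], 0.1],
    [[-45, -77, 0], [0, 0, 0], 0.1],
    [[-45, -89, 0], [0, 0, 0], 0.1],
    [[-45, -101, 0], [0, 0, 0], 0.1]
  ]
}}

```text
time_s: 16.85
eef_pos: [454.9, -75.7, 132.0]
eef_rot: [0.999, -0.039, 0.0, -0.0]
contact_force: [1.0, -0.0, -2.3]
grip_width: 21.3
```

Emit:
{"op": "jog_arm", "data": {
  "targets": [
    [[0, -12, 0], [0, 0, -0.5], 0.1],
    [[0, -24, 0], [0, 0, -1.5], 0.1],
    [[0, -36, 0], [0, 0, -2.5], 0.1],
    [[0, -47, 0], [0, 0, -3.5], 0.1],
    [[0, -56, 0], [0, 0, -4.5], 0.1],
    [[0, -63, 0], [0, 0, -5], 0.1],
    [[0, -67, 0], [0, 0, -5], 0.1],
    [[0, -68, 0], [0, 0, -5], 0.1],
    [[0, -68, 0], [0, 0, -5], 0.1],
    [[0, -68, 0], [0, 0, -5], 0.1]
  ]
}}

```text
time_s: 17.68
eef_pos: [460.1, -9.9, 131.8]
eef_rot: [1.0, 0.004, 0.0, 0.0]
contact_force: [-0.1, 0.4, -2.0]
grip_width: 21.1
```

```bash
cat >> h.py <<'E'
def lid(n,im,zt,box):
    hsv=cv2.cvtColor(im,cv2.COLOR_BGR2HSV).astype(int);H,S,V=hsv[...,0],hsv[...,1],hsv[...,2]
    m=((H<14)|(H>170))&(S>90)&(V<125)
    u0,u1,v0,v1=box;k=np.zeros(m.shape,bool);k[v0:v1,u0:u1]=m[v0:v1,u0:u1]
    for a,c,mm in blob(k):
        if a>200:
            r,mo=rect(n,mm,zt);w,h=r[1];ang=r[2]
            if w<h: ang-=90
            print(n,"lid",a,c.round(1),"cen",np.round(r[0],1),"sz",np.round(r[1],1),"yawdeg",round(ang,2))
            # hull centroid & PCA yaw from filled hull
            cs,_=cv2.findContours(mm.astype(np.uint8),cv2.RETR_EXTERNAL,cv2.CHAIN_APPROX_NONE)
            f=np.zeros(m.shape,np.uint8);cv2.drawContours(f,[max(cs,key=len)],-1,1,-1)
            v,u=np.nonzero(f);P=ray(n,np.c_[u,v],zt)[:,:2]
            print("   filled cen",P.mean(0).round(1))
E
python3 -c "
from h import *
s=status.observe();p=s['eef_pos'];y=yaw()+np.pi/2
b=p[:2]+143*np.array([np.cos(y),np.sin(y)])
print('tcp',p.round(1),'yaw',np.degrees(y).round(2),'blade',b.round(1))
zt=p[2]-48+11
for n in('top','scene'):
  im,d=optics.get_image(n);cv2.imwrite(f'pics/a_{n}.png',im)
  u,v=proj(n,[b[0],b[1],zt])[0].astype(int);print(u,v)
  lid(n,im,zt,(u-35,u+35,v-35,v+35))
  if n=='top':
    C=cloud('top',d);print(np.median(C[v-5:v+5,u-5:u+5,2]),zt)
p=line((638.5,187.2),.115,150);go([*p,132],-83.4)
"
```

```text
tcp [460.1  -9.9 131.8] yaw 0.49 blade [603.1  -8.6]
254 179
top lid 508 [255.8 177.4] cen [608.6 -11.3] sz [82.3 74.6] yawdeg 1.43
   filled cen [608.3 -11.3]
92.21393386568266 94.84911609286715
263 196
scene lid 660 [262.2 199.6] cen [610.4 -14. ] sz [90.7 79.8] yawdeg 0.84
   filled cen [611.7 -14.2]
to [np.float64(489.49078235286765), np.float64(169.98799674095042), 132] -83.4 shift [  30.9 -179.8   -0.2] turn [ 0.   0.  -6.1] | t 17.78 now [460.1 -10.  131.9] -89.52 F [ 0.3  0.1 -1.9] w 20.8
```

View pics/a_top.png

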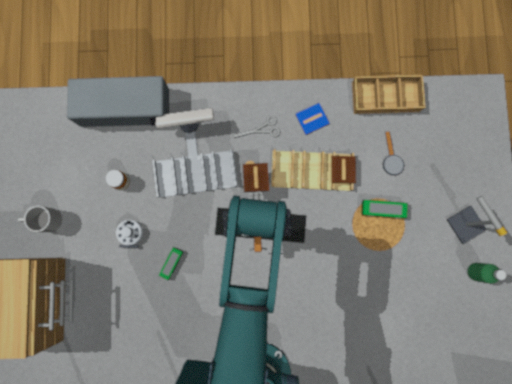

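View pics/a_scene.png

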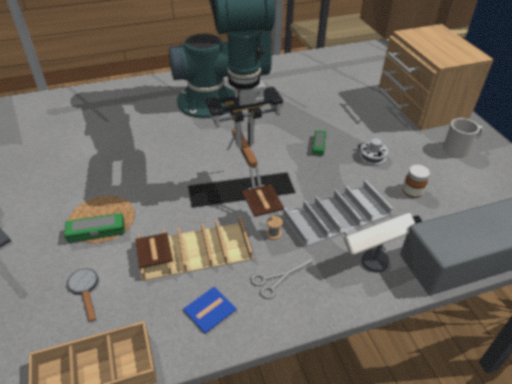

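The fly box has been knocked, as warned: it is now at top px (385,209), off the cork's middle. I'll place this lid first, then park the spatula, re-centre the box and continue. On the blade, the lid sits about 150 mm ahead of the TCP and 3 mm right. I'll carry on to lamp bay 1.

Emit:
{"op": "jog_arm", "data": {
  "targets": [
    [[1, -4, 0], [0, 0, 0], 0.1],
    [[2, -12, 0], [0, 0, -0.3], 0.1],
    [[3, -24, 0], [0, 0, -0.8], 0.1],
    [[5, -36, 0], [0, 0, -1.3], 0.1],
    [[7, -48, 0], [0, 0, -1.8], 0.1],
    [[9, -60, 0], [0, 0, -2.3], 0.1],
    [[11, -72, 0], [0, 0, -2.8], 0.1],
    [[13, -84, 0], [0, 0, -3.3], 0.1],
    [[15, -96, 0], [0, 0, -3.8], 0.1],
    [[17, -108, 0], [0, 0, -4.2], 0.1],
    [[19, -118, 0], [0, 0, -4.5], 0.1],
    [[20, -127, 0], [0, 0, -4.5], 0.1]
  ]
}}

```text
time_s: 18.78
eef_pos: [479.1, 118.8, 131.8]
eef_rot: [0.999, 0.044, 0.0, -0.0]
contact_force: [-0.2, -0.1, -1.0]
grip_width: 21.1
```

Emit:
{"op": "jog_arm", "data": {
  "targets": [
    [[1, -9, 0], [0, 0, 0], 0.1],
    [[3, -18, 0], [0, 0, -0.2], 0.1],
    [[5, -27, 0], [0, 0, -0.4], 0.1],
    [[7, -36, 0], [0, 0, -0.6], 0.1],
    [[9, -44, 0], [0, 0, -0.8], 0.1],
    [[11, -51, 0], [0, 0, -1], 0.1],
    [[12, -55, 0], [0, 0, -1], 0.1],
    [[12, -57, 0], [0, 0, -1], 0.1],
    [[12, -57, 0], [0, 0, -1], 0.1],
    [[12, -57, 0], [0, 0, -1], 0.1]
  ]
}}

```text
time_s: 19.62
eef_pos: [485.8, 175.3, 131.9]
eef_rot: [0.999, 0.053, -0.0, 0.0]
contact_force: [0.2, 0.7, -2.6]
grip_width: 20.7
```

```bash
cat > chk.py <<'E'
from h import *
import sys
s=status.observe();p=s['eef_pos'];y=yaw()+np.pi/2
b=p[:2]+143*np.array([np.cos(y),np.sin(y)])
print('tcp',p.round(1),'yaw',np.degrees(y).round(2),'blade',b.round(1))
zt=p[2]-48+11
for n in('top','scene'):
  im,d=optics.get_image(n);cv2.imwrite(f'pics/{sys.argv[1]}_{n}.png',im)
  u,v=proj(n,[b[0],b[1],zt])[0].astype(int)
  lid(n,im,zt,(u-35,u+35,v-35,v+35))
E
python3 chk.py b; python3 -c "
from h import *
go([489,174.3,100],-84)"
```

```text
tcp [485.8 175.3 131.9] yaw 6.02 blade [628.1 190.3]
top lid 472 [190.8 170.7] cen [633.5 187.8] sz [82.1 73.8] yawdeg 7.25
   filled cen [634.5 187.2]
scene lid 561 [340.8 189.8] cen [638.3 184.1] sz [87.3 72.6] yawdeg 6.29
   filled cen [639.4 183.9]
to [489, 174.3, 100] -84 shift [ 3.   1.1 31.9] turn [ 0. -0. -0.] | t 19.72 now [485.9 175.1 131.9] -84.0 F [ 0.1 -0.3 -1.9] w 21.1
```

View pics/b_scene.png

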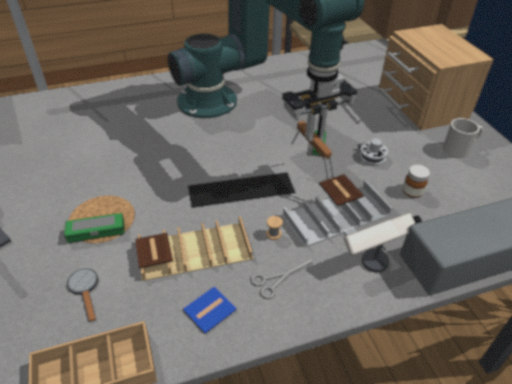

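Emit:
{"op": "jog_arm", "data": {
  "targets": [
    [[2, 0.2, 3], [0, 0, 0], 0.1],
    [[4, 0.5, 8], [0, 0, 0], 0.1],
    [[4, 0.5, 15], [0, 0, 0], 0.1],
    [[4, 0.5, 22], [0, 0, 0], 0.1],
    [[4, 0.5, 29], [0, 0, 0], 0.1],
    [[4, 0.5, 35], [0, 0, 0], 0.1],
    [[4, 0.5, 39], [0, 0, 0], 0.1],
    [[4, 0.5, 42], [0, 0, 0], 0.1],
    [[4, 0.5, 42], [0, 0, 0], 0.1],
    [[4, 0.5, 42], [0, 0, 0], 0.1]
  ]
}}

```text
time_s: 20.55
eef_pos: [489.9, 175.4, 89.9]
eef_rot: [0.999, 0.053, 0.0, -0.0]
contact_force: [0.1, -0.4, -2.3]
grip_width: 21.3
```

```bash
python3 chk.py c; python3 -c "
import cv2
a=cv2.imread('pics/c_scene.png');cv2.imwrite('pics/c2.png',cv2.resize(a[140:260,260:420],None,fx=4.5,fy=4.5,interpolation=cv2.INTER_CUBIC))"
```

```text
tcp [489.9 175.4  89.9] yaw 6.03 blade [632.1 190.4]
top lid 451 [192.4 171.4] cen [637.9 188.3] sz [82.9 72.9] yawdeg 7.06
   filled cen [639.1 188. ]
scene lid 582 [339.7 202.7] cen [642.4 185.5] sz [86.6 75.7] yawdeg 6.07
   filled cen [643.5 185.2]
```

View pics/c2.png

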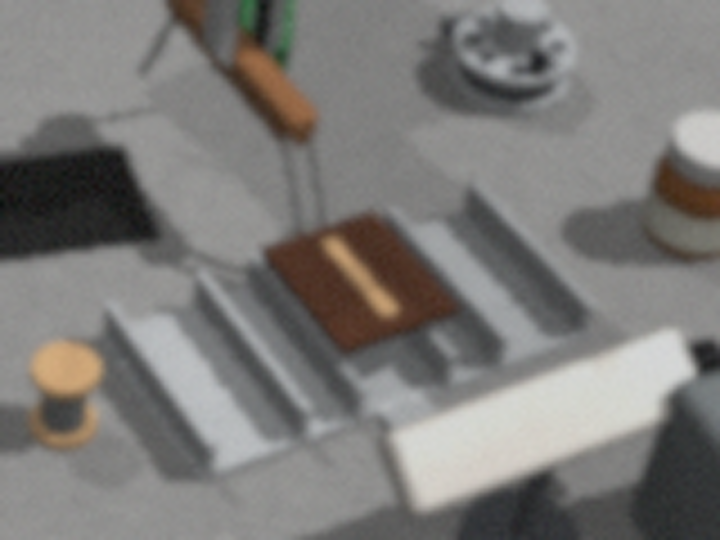

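Emit:
{"op": "jog_arm", "data": {
  "targets": [
    [[-1, 0.8, 3], [0, 0, 0], 0.1],
    [[-1, 0.8, 7], [0, 0, 0], 0.1],
    [[-1, 0.8, 10], [0, 0, 0], 0.1],
    [[-1, 0.8, 12], [0, 0, 0], 0.1],
    [[-1, 0.8, 14], [0, 0, 0], 0.1],
    [[-1, 0.8, 16], [0, 0, 0], 0.1],
    [[-1, 0.8, 18], [0, 0, 0], 0.1],
    [[-1, 0.8, 20], [0, 0, 0], 0.1],
    [[-1, 0.8, 23], [0, 0, 0], 0.1],
    [[-1, 0.8, 26], [0, 0, 0], 0.1],
    [[-1, 0.8, 27], [0, 0, 0], 0.1],
    [[-1, 0.8, 27], [0, 0, 0], 0.1]
  ]
}}

```text
time_s: 21.65
eef_pos: [488.7, 174.4, 62.3]
eef_rot: [0.999, 0.053, -0.0, 0.0]
contact_force: [-0.6, 0.0, -1.8]
grip_width: 21.2
```

```bash
sed -i 's/^zt=.*/zt=float(sys.argv[2]) if len(sys.argv)>2 else p[2]-48+11/' chk.py; python3 chk.py d 38; python3 -c "
import cv2
a=cv2.imread('pics/d_scene.png');cv2.imwrite('pics/d2.png',cv2.resize(a[140:260,260:420],None,fx=4.5,fy=4.5,interpolation=cv2.INTER_CUBIC))
from rig import status;print(status.observe()['contact_force'])"
```

```text
tcp [488.7 174.4  62.3] yaw 6.03 blade [630.9 189.4]
top lid 449 [193.4 172.6] cen [637.8 187.5] sz [82.  73.7] yawdeg 6.69
   filled cen [637.8 186.9]
scene lid 581 [338.2 205.9] cen [638.9 185.6] sz [85.3 76.6] yawdeg 7.36
   filled cen [640.  185.2]
[-0.30661833  0.04242365 -0.76921295]
```

View pics/d2.png

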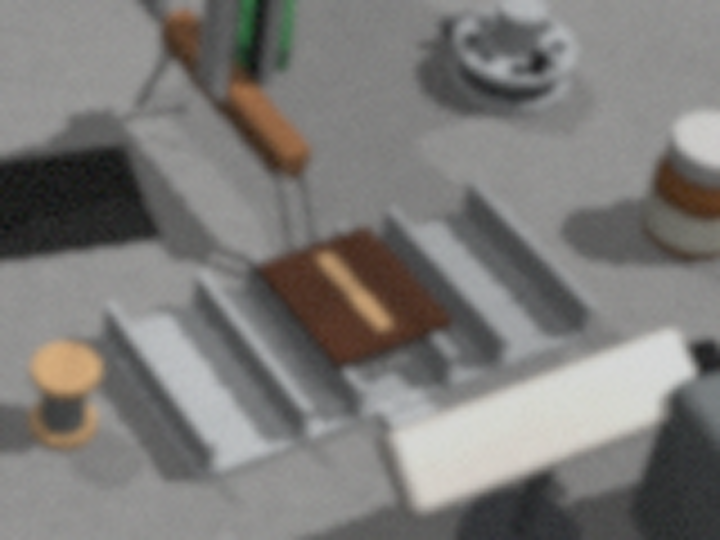

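The lid lies flat at (638,187), against the bay centre at (638.5,187.2). Withdrawing.

Emit:
{"op": "jog_arm", "data": {
  "targets": [
    [[-5, 0, 0], [0, 0, 0], 0.1],
    [[-15, 0.1, 0], [0, 0, 0], 0.1],
    [[-28, 0.3, 0], [0, 0, 0], 0.1],
    [[-41, 0.4, 0], [0, 0, 0], 0.1],
    [[-54, 0.5, 0], [0, 0, 0], 0.1],
    [[-67, 0.7, 0], [0, 0, 0], 0.1],
    [[-80, 0.8, 0], [0, 0, 0], 0.1],
    [[-93, 0.9, 0], [0, 0, 0], 0.1],
    [[-106, 1, 0], [0, 0, 0], 0.1],
    [[-119, 1.2, 0], [0, 0, 0], 0.1],
    [[-128, 1.2, 0], [0, 0, 0], 0.1],
    [[-128, 1.2, 0], [0, 0, 0], 0.1]
  ]
}}

```text
time_s: 22.75
eef_pos: [359.9, 159.7, 62.8]
eef_rot: [0.999, 0.053, -0.0, -0.0]
contact_force: [0.2, -0.1, -1.2]
grip_width: 21.0
```

```bash
python3 -c "
from h import *
for n,z in(('top',38),('scene',38)):
  im,d=optics.get_image(n);cv2.imwrite(f'pics/e_{n}.png',im)
  u,v=proj(n,[638.5,187,38])[0].astype(int);lid(n,im,z,(u-35,u+35,v-35,v+35))
  if n=='top': cv2.imwrite('pics/e2.png',cv2.resize(im[130:260,140:320],None,fx=4,fy=4,interpolation=cv2.INTER_CUBIC))
go([362,160,62])"
```

```text
top lid 452 [193.3 172.7] cen [638.  187.4] sz [82.9 72.9] yawdeg 7.22
   filled cen [637.6 187.4]
scene lid 584 [338.2 205.9] cen [638.8 185.4] sz [85.6 76.9] yawdeg 7.2
   filled cen [639.9 185.1]
to [362, 160, 62] -84.0 shift [ 0.1 -0.1  1.2] turn [-0.  -0.1 -0. ] | t 22.85 now [361.9 159.9  63.2] -83.96 F [ 0.3  0.3 -1.2] w 21.7
```

View pics/e2.png

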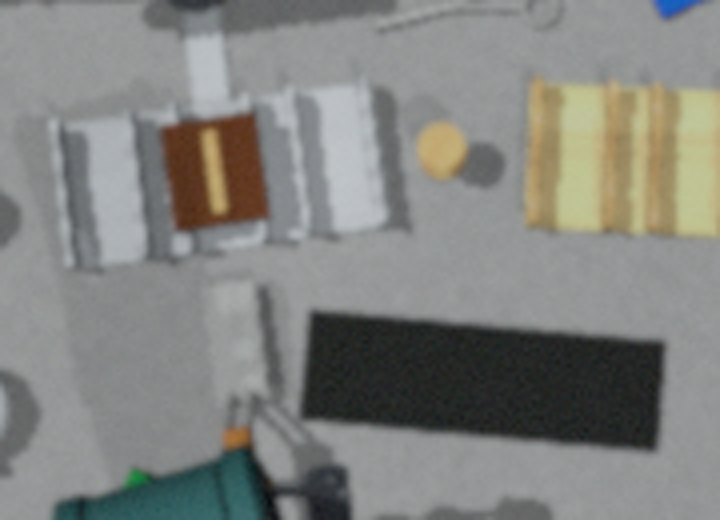

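Lid A is good. Next I'll park the spatula on the mat to mend the box.

```bash
python3 -c "
from h import *
im=cv2.imread('pics/e_top.png');V=cv2.cvtColor(im,cv2.COLOR_BGR2HSV)[...,2]
m=np.zeros(V.shape,bool);m[203:246,210:310]=(V<60)[203:246,210:310]
for a,c,mm in blob(m):print(a,rect('top',mm,3)[0])
im=cv2.imread('pics/e_scene.png');V=cv2.cvtColor(im,cv2.COLOR_BGR2HSV)[...,2]
m=np.zeros(V.shape,bool);m[165:215,180:300]=(V<55)[165:215,180:300]
for a,c,mm in blob(m):print(a,rect('scene',mm,3)[0])
"
```

```text
2238 ((467.6890563964844, -21.731536865234375), (281.6559753417969, 82.39844512939453), 83.22331237792969)
2005 ((466.1894226074219, -23.936798095703125), (281.9039306640625, 82.02545166015625), 83.44651794433594)
```

Emit:
{"op": "jog_arm", "data": {
  "targets": [
    [[0, 0, -30], [0, 0, 0], 0.1],
    [[0, 0, -60], [0, 0, 0], 0.1],
    [[0, 0, -60], [0, 0, 0], 0.1]
  ]
}}

```text
time_s: 23.1
eef_pos: [366.4, 161.0, 129.1]
eef_rot: [0.999, 0.052, 0.006, -0.001]
contact_force: [1.5, 0.9, -0.2]
grip_width: 20.9
```

```bash
python3 -c "
from h import *
go([460,-82.4,120],-6.7)"
```

```text
to [460, -82.4, 120] -6.7 shift [ 67.5 251.9   9.4] turn [  0.4  -0.7 -77.3] | t 23.1 now [366.4 161.  129.1] -83.98 F [ 1.5  0.9 -0.2] w 20.9
```

Emit:
{"op": "jog_arm", "data": {
  "targets": [
    [[5, 20, 0], [0, 0, -7], 0.1],
    [[10, 40, 0], [0, 0, -14], 0.1],
    [[16, 62, 0], [0, 0, -21], 0.1],
    [[22, 84, 0], [0, 0, -28], 0.1],
    [[28, 106, 0], [0, 0, -35], 0.1],
    [[34, 128, 0], [0, 0, -42], 0.1],
    [[40, 150, 0], [0, 0, -49], 0.1],
    [[46, 172, 0], [0, 0, -56], 0.1],
    [[52, 194, 0], [0, 0, -63], 0.1],
    [[60, 216, 0], [0, 0, -70], 0.1],
    [[66, 238, 0], [0, 0, -77], 0.1],
    [[71, 252, 0], [0, 0, -77], 0.1]
  ]
}}

```text
time_s: 24.1
eef_pos: [459.7, -85.5, 122.0]
eef_rot: [0.749, 0.663, -0.0, 0.0]
contact_force: [-0.6, 0.3, -1.0]
grip_width: 21.2
```

Emit:
{"op": "jog_arm", "data": {
  "targets": [
    [[0, 0, 0], [0, 0, 0], 0.1],
    [[0, 0, 0], [0, 0, 0], 0.1],
    [[0, 0, 0], [0, 0, 0], 0.1]
  ]
}}

```text
time_s: 24.35
eef_pos: [458.7, -82.6, 122.4]
eef_rot: [0.749, 0.662, 0.0, -0.001]
contact_force: [0.1, 0.1, -0.6]
grip_width: 21.0
```

```bash
python3 -c "
from h import *
go([460,-82.4,51],-6.7)"
```

```text
to [460, -82.4, 51] -6.7 shift [ 0.3  1.4 71.4] turn [-0.1 -0.1 -0.4] | t 24.35 now [458.7 -82.6 122.4] -7.06 F [ 0.1  0.1 -0.6] w 21.0
```

Emit:
{"op": "jog_arm", "data": {
  "targets": [
    [[0, 1, 15], [0, 0, -0.4], 0.1],
    [[0, 1, 30], [0, 0, -0.4], 0.1],
    [[0, 1, 45], [0, 0, -0.4], 0.1],
    [[0, 1, 58], [0, 0, -0.4], 0.1],
    [[0, 1, 64], [0, 0, -0.4], 0.1],
    [[0, 1, 67], [0, 0, -0.4], 0.1],
    [[0, 1, 69], [0, 0, -0.4], 0.1],
    [[0, 1, 71], [0, 0, -0.4], 0.1],
    [[0, 1, 71], [0, 0, -0.4], 0.1]
  ]
}}

```text
time_s: 25.1
eef_pos: [460.3, -83.3, 52.4]
eef_rot: [0.746, 0.665, 0.0, 0.0]
contact_force: [0.3, 0.9, -1.5]
grip_width: 21.0
```

Emit:
{"op": "jog_arm", "data": {
  "targets": [
    [[0, 0, 1], [0, 0, 0], 0.1],
    [[0, 0, 1.5], [0, 0, 0], 0.1],
    [[0, 0, 1.5], [0, 0, 0], 0.1]
  ]
}}

```text
time_s: 25.35
eef_pos: [460.5, -83.6, 51.1]
eef_rot: [0.747, 0.665, 0.0, 0.001]
contact_force: [0.3, 0.5, 0.1]
grip_width: 21.0
```

Emit:
{"op": "jog_arm", "data": {
  "targets": [
    [[0, 0, 0], [0, 0, 0], 0.6],
    [[0, 0, 0], [0, 0, 0], 0.6],
    [[0, 0, 0], [0, 0, 0], 0.6],
    [[0, 0, 0], [0, 0, 0], 0.6],
    [[0, 0, 0], [0, 0, 0], 0.6],
    [[0, 0, -10], [0, 0, 0], 0.6],
    [[0, 0, -40], [0, 0, 0], 0.7],
    [[0, 0, -80], [0, 0, 0], 0.8],
    [[0, 0, -110], [0, 0, 0], 0.9],
    [[0, 0, -110], [0, 0, 0], 0.9]
  ]
}}

```text
time_s: 26.18
eef_pos: [464.0, -84.6, 169.0]
eef_rot: [0.746, 0.665, 0.004, 0.006]
contact_force: [0.3, -0.5, 0.1]
grip_width: 79.7
```

```bash
python3 -c "
from h import *
im,d=boxpose();cv2.imwrite('pics/f_top.png',im)
im2,d=optics.get_image('scene');cv2.imwrite('pics/f_scene.png',im2)
hsv=cv2.cvtColor(im2,cv2.COLOR_BGR2HSV).astype(int)
m=(abs(hsv[...,0]-62)<14)&(hsv[...,1]>90)
for a,c,mm in blob(m): print(a,c,rect('scene',mm,37)[0])
cork=(abs(cv2.cvtColor(im,cv2.COLOR_BGR2HSV)[...,0].astype(int)-16)<6)
C=cloud('top',optics.get_image('top')[1]);print(C[209,385].round(1),C[209,380].round(1))
go([490,-410,160],-6)"
```

```text
flybox 354 [383. 209.] ((505.95367431640625, -413.7782897949219), (141.8316650390625, 48.72148513793945), 84.13484954833984)
103 [317.54368932 148.4368932 ] ((387.8514709472656, 243.00848388671875), (31.676843643188477, 92.11827850341797), 61.20771026611328)
703 [ 94.56756757 230.06401138] ((520.0526733398438, -417.717041015625), (138.80654907226562, 69.8462142944336), 84.59968566894531)
[ 504.5 -414.5   40.5] [ 505.3 -400.4   35.1]
to [490, -410, 160] -6 shift [-321.    67.3    0.6] turn [ 0.   0.  -0.6] | t 26.33 now [459.9 -83.4 160.6] -6.57 F [ 1.1 -0.3 -0.6] w 84.7
```

View pics/f_top.png

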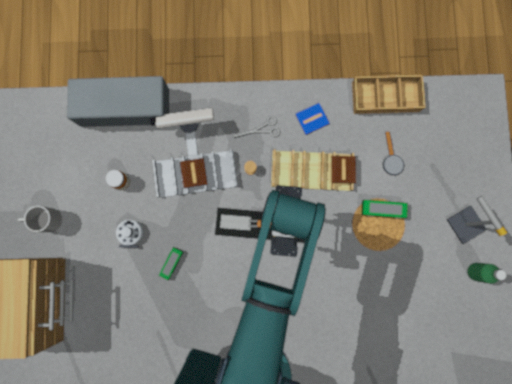

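View pics/f_scene.png

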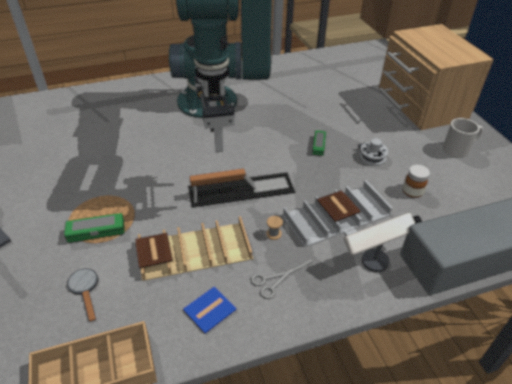

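The box is at (506,-414), yaw 84°. I'll fetch it.

Emit:
{"op": "jog_arm", "data": {
  "targets": [
    [[-322, 84, 0], [0, 0, -0.6], 0.9],
    [[-322, 84, 0], [0, 0, -0.6], 0.9],
    [[-322, 84, 0], [0, 0, -0.6], 0.9],
    [[-322, 84, 0], [0, 0, -0.6], 0.9],
    [[-322, 84, 0], [0, 0, -0.6], 0.9],
    [[-322, 84, 0], [0, 0, -0.6], 0.9],
    [[-322, 84, 0], [0, 0, -0.6], 0.9],
    [[-322, 84, 0], [0, 0, -0.6], 0.9],
    [[-322, 84, 0], [0, 0, -0.6], 0.9],
    [[-322, 84, 0], [0, 0, -0.6], 0.9],
    [[-322, 84, 0], [0, 0, -0.6], 0.9]
  ]
}}

```text
time_s: 27.25
eef_pos: [505.7, -411.9, 157.9]
eef_rot: [0.743, 0.669, 0.0, -0.002]
contact_force: [0.8, 1.0, -0.2]
grip_width: 84.4
```

Emit:
{"op": "jog_arm", "data": {
  "targets": [
    [[0, 0, 0], [0, 0, 0], 0.9],
    [[0, 0, 0], [0, 0, 0], 0.9],
    [[0, 0, 0], [0, 0, 0], 0.9]
  ]
}}

```text
time_s: 27.5
eef_pos: [506.8, -411.5, 161.2]
eef_rot: [0.742, 0.67, 0.0, 0.0]
contact_force: [0.2, -0.4, 0.5]
grip_width: 84.5
```

```bash
python3 -c "
from h import *
go([506,-413.5,21],-6)"
```

```text
to [506, -413.5, 21] -6 shift [ -2.   -0.7 140.2] turn [0.  0.  0.1] | t 27.5 now [ 506.8 -411.5  161.2] -5.88 F [ 0.2 -0.4  0.5] w 84.5
```

Emit:
{"op": "jog_arm", "data": {
  "targets": [
    [[-2, -1, 35], [0, 0, 0], 0.9],
    [[-2, -1, 70], [0, 0, 0], 0.9],
    [[-2, -1, 105], [0, 0, 0], 0.9],
    [[-2, -1, 128], [0, 0, 0], 0.9],
    [[-2, -1, 138], [0, 0, 0], 0.9],
    [[-2, -1, 138], [0, 0, 0], 0.9],
    [[-2, -1, 138], [0, 0, 0], 0.45],
    [[-2, -1, 138], [0, 0, 0], 0.45],
    [[-2, -1, 138], [0, 0, 0], 0.45],
    [[-2, -1, 138], [0, 0, 0], 0.45],
    [[-2, -1, 138], [0, 0, 0], 0.45],
    [[-2, -1, 138], [0, 0, 0], 0.45]
  ],
  "force": 25
}}

```text
time_s: 28.5
eef_pos: [505.6, -415.2, 23.4]
eef_rot: [0.743, 0.669, 0.0, 0.001]
contact_force: [2.7, 0.1, 7.6]
grip_width: 48.3
```

Emit:
{"op": "jog_arm", "data": {
  "targets": [
    [[0, 0, 0], [0, 0, 0], 0.45],
    [[0, 0, 0], [0, 0, 0], 0.45],
    [[0, 0, -10], [0, 0, 0], 0.45],
    [[0, 0, -20], [0, 0, 0], 0.45],
    [[0, 0, -20], [0, 0, 0], 0.45],
    [[0, 0, -20], [0, 0, 0], 0.45]
  ]
}}

```text
time_s: 29.0
eef_pos: [506.0, -415.4, 43.6]
eef_rot: [0.743, 0.669, 0.0, 0.001]
contact_force: [-0.3, 1.0, 0.6]
grip_width: 42.2
```

```bash
python3 -c "
from h import *
go([458.7,-401.5,24],-6)"
```

```text
to [458.7, -401.5, 24] -6 shift [  8.9 -48.5  19.5] turn [0.1 0.1 0. ] | t 29.0 now [ 506.  -415.4   43.6] -5.97 F [-0.3  1.   0.6] w 42.2
```

The opening is 42 mm, so the box isn't held. I'll look.

```bash
python3 -c "
from h import *
im,d=optics.get_image('top');cv2.imwrite('pics/g_t.png',cv2.resize(im[160:280,320:460],None,fx=5,fy=4.5))
im2,d=optics.get_image('scene');cv2.imwrite('pics/g_s.png',cv2.resize(im2[150:290,40:200],None,fx=4,fy=4))
"
```

```text
(no output)
```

View pics/g_t.png

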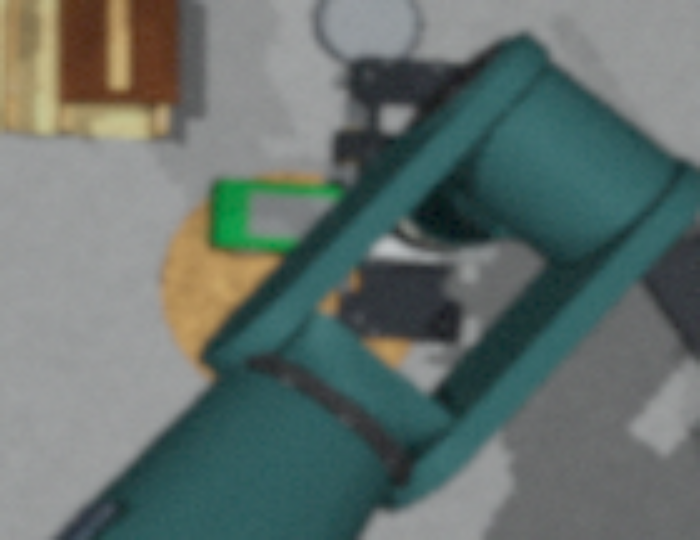

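View pics/g_s.png

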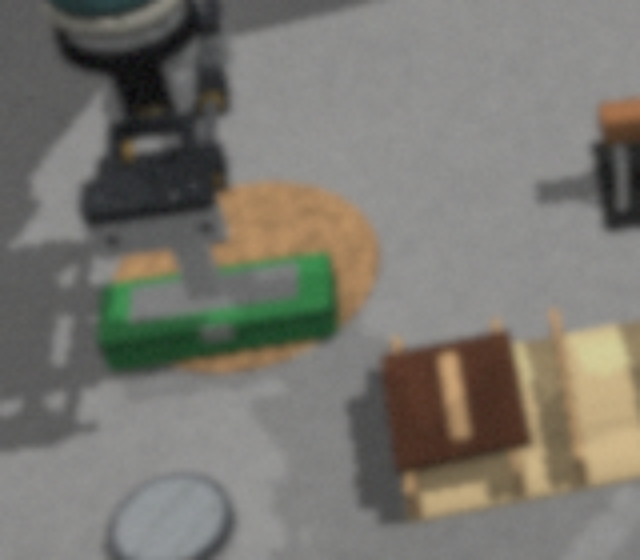

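```bash
python3 -c "
from h import *
print('proj box centre scene',proj('scene',[[506,-413.5,37],[506,-413.5,3],[531,-413,37],[481,-413,37]]))
im2,d=optics.get_image('scene')
C=cloud('scene',d)
m=(C[...,2]>30)&(C[...,2]<44)&(C[...,0]>400)&(C[...,0]<600)&(C[...,1]<-320)
hsv=cv2.cvtColor(im2,cv2.COLOR_BGR2HSV).astype(int)
print('scene-depth z30-44 box', cv2.minAreaRect(C[m][:,:2].astype(np.float32)), m.sum())
g=(abs(hsv[...,0]-62)<14)&(hsv[...,1]>90);g[:,200:]=0
Q=C[g];print('green z pct',np.percentile(Q[:,2],[2,10,50,90,98]).round(1))
top=Q[(Q[:,2]>33)&(Q[:,2]<45)];print(cv2.minAreaRect(top[:,:2].astype(np.float32)),len(top))
# plane fit
A=np.c_[top[:,:2],np.ones(len(top))];print(np.linalg.lstsq(A,top[:,2],rcond=None)[0])
go([506,-413,43])
"
```

```text
proj box centre scene [[ 95.48192055 222.74158883]
 [ 98.54001533 231.89735107]
 [ 96.572111   229.8560554 ]
 [ 94.8328283  215.74428672]]
scene-depth z30-44 box ((519.279296875, -394.5404052734375), (198.2051544189453, 88.71479034423828), 65.11994171142578) 897
green z pct [11.8 15.9 34.5 40.1 41.9]
((510.6216735839844, -417.59930419921875), (136.1924285888672, 49.42964172363281), 85.1197738647461) 364
[-4.40461390e-02  2.21942645e-03  6.19827698e+01]
to [506, -413, 43] -6.0 shift [ 1.6  0.7 -1.2] turn [-0. -0. -0.] | t 29.15 now [ 505.1 -414.5   41.8] -5.97 F [-0.3  1.  -0. ] w 42.4
```

```bash
python3 -c "
from h import *
print(proj('scene',[[505,-414.5,31],[526,-414.5,31],[484,-414.5,31],[531,-415,3],[531,-480,37],[531,-345,37]]))
im2,d=optics.get_image('scene');cv2.imwrite('pics/g_s2.png',cv2.resize(im2[170:260,50:150],None,fx=7,fy=6.5,interpolation=cv2.INTER_CUBIC))
"
```

```text
[[ 95.58225868 224.19491939]
 [ 96.31758113 230.19085756]
 [ 94.86500775 218.34633933]
 [ 98.82845294 239.19289608]
 [ 67.94656538 236.34766986]
 [124.81846305 223.4504333 ]]
```

View pics/g_s2.png

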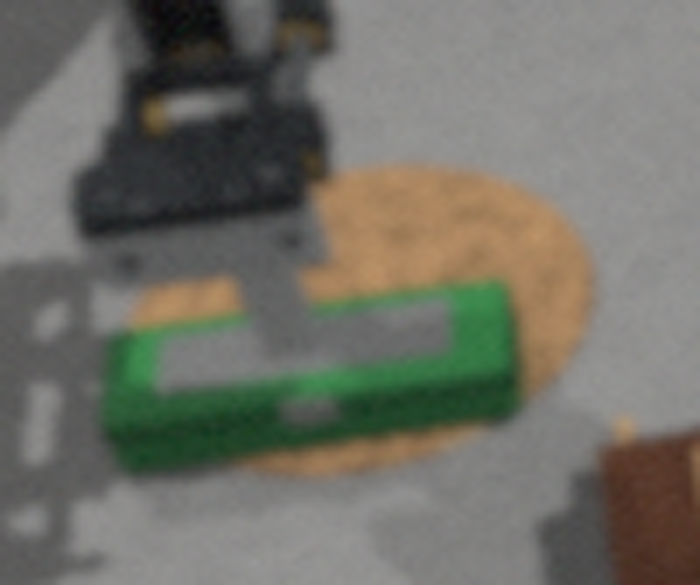

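```bash
python3 -c "
from h import *
im2,d=optics.get_image('scene');C=cloud('scene',d)
for v in range(206,236,2): print(v,[tuple(C[v,u].round(0).astype(int)) for u in (86,89,92,96,104)])
"
```

```text
206 [(np.int64(587), np.int64(-410), np.int64(172)), (np.int64(586), np.int64(-405), np.int64(169)), (np.int64(589), np.int64(-398), np.int64(170)), (np.int64(584), np.int64(-391), np.int64(163)), (np.int64(415), np.int64(-391), np.int64(2))]
208 [(np.int64(588), np.int64(-411), np.int64(167)), (np.int64(588), np.int64(-406), np.int64(165)), (np.int64(589), np.int64(-400), np.int64(164)), (np.int64(589), np.int64(-392), np.int64(163)), (np.int64(427), np.int64(-392), np.int64(6))]
210 [(np.int64(584), np.int64(-413), np.int64(158)), (np.int64(589), np.int64(-407), np.int64(161)), (np.int64(587), np.int64(-401), np.int64(157)), (np.int64(481), np.int64(-406), np.int64(55)), (np.int64(432), np.int64(-393), np.int64(3))]
212 [(np.int64(537), np.int64(-422), np.int64(108)), (np.int64(537), np.int64(-415), np.int64(106)), (np.int64(530), np.int64(-410), np.int64(98)), (np.int64(434), np.int64(-413), np.int64(5)), (np.int64(441), np.int64(-393), np.int64(5))]
214 [(np.int64(539), np.int64(-423), np.int64(104)), (np.int64(540), np.int64(-416), np.int64(103)), (np.int64(538), np.int64(-410),
[... 1811 characters left out ...]
np.int64(-437), np.int64(39)), (np.int64(526), np.int64(-430), np.int64(38)), (np.int64(529), np.int64(-424), np.int64(37)), (np.int64(529), np.int64(-415), np.int64(35)), (np.int64(535), np.int64(-396), np.int64(35))]
232 [(np.int64(528), np.int64(-438), np.int64(35)), (np.int64(531), np.int64(-431), np.int64(36)), (np.int64(532), np.int64(-424), np.int64(35)), (np.int64(532), np.int64(-416), np.int64(32)), (np.int64(531), np.int64(-398), np.int64(24))]
234 [(np.int64(529), np.int64(-440), np.int64(29)), (np.int64(531), np.int64(-433), np.int64(29)), (np.int64(532), np.int64(-426), np.int64(28)), (np.int64(1370), np.int64(-298), np.int64(886)), (np.int64(533), np.int64(-399), np.int64(19))]
```

```bash
python3 -c "
from h import *
s=status.observe();print({k:np.round(v,3) for k,v in s.items()})
for n in('scene',):
  im2,d=optics.get_image(n);C=cloud(n,d)
  print(C[208,89].round(0),C[218,89].round(0))
  cv2.imwrite('pics/g_s3.png',im2)
s=status.observe();print(s['eef_pos'],s['time_s'])
"
```

```text
{'time_s': np.float64(29.25), 'q': array([-0.774,  0.384,  1.313,  0.   ,  1.445, -0.67 ]), 'joint_vel': array([-0.   , -0.001, -0.   , -0.002,  0.001, -0.   ]), 'tau': array([ 4.0000e-03, -4.5006e+01, -2.8855e+01,  4.9000e-02,  6.1000e-02,
       -0.0000e+00]), 'eef_pos': array([ 504.993, -414.494,   41.624]), 'eef_rot': array([ 0.743,  0.669,  0.   , -0.001]), 'contact_force': array([-0.139, -0.986,  0.315]), 'wrist_torque': array([-0.112,  0.091,  0.016]), 'grip_width': np.float64(42.164)}
[ 585. -406.  163.] [ 536. -420.   86.]
[ 505.01940257 -414.51632817   41.65472597] 29.3
```

View pics/g_s3.png

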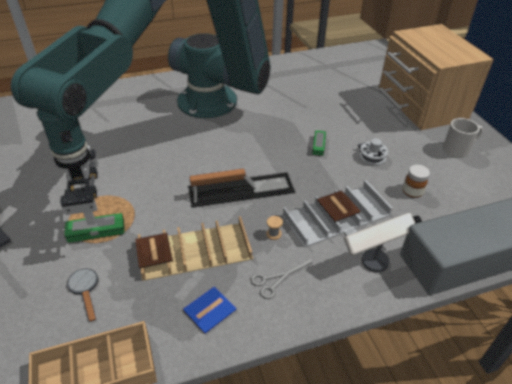

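```bash
python3 -c "
from h import *
print('top proj tcp,body', proj('top',[[505,-414.5,42],[505,-414.5,130],[588,-422,135],[421,-406,135]]).round(1))
im,d=optics.get_image('top');C=cloud('top',d);Z=C[...,2]
# gripper dark parts near image
for v in range(168,240,4): print(v,[int(Z[v,u]) for u in range(384,424,4)])
print(C[176,394].round(0),C[226,400].round(0))
# wood of the drawn pictures: joint 6 flange height
"
```

```text
top proj tcp,body [[385.1 208.8]
 [393.6 206.4]
 [394.9 178.2]
 [393.1 235.1]]
168 [5, 10, 11, 16, 8, 1, 2, 0, -4, 0]
172 [-5, 13, 13, 9, 10, 4, -3, -4, 421, 439]
176 [5, 187, 192, 196, 193, 197, 194, 420, 440, 448]
180 [0, 159, 193, 191, 194, 199, 411, 443, 451, 449]
184 [-1, 169, 187, -1, 188, 408, 435, 452, 453, 448]
188 [0, 164, 186, 0, 391, 424, 449, 452, 451, 443]
192 [1, 176, 194, 173, 406, 447, 452, 450, 436, 441]
196 [-2, 174, 191, 402, 441, 455, 451, 429, 431, 438]
200 [59, 173, 399, 440, 455, 454, 404, 418, 425, 429]
204 [38, 394, 434, 455, 456, 328, 362, 396, 416, 422]
208 [390, 426, 460, 454, 289, 314, 337, 370, 368, 415]
212 [428, 460, 458, 461, 255, 286, 310, 330, 361, 366]
216 [459, 461, 459, 241, 241, 251, 250, 242, 242, 3]
220 [462, 460, 196, 200, 195, 195, 177, 1, 0, -3]
224 [464, 175, 191, 196, 200, 194, 0, 0, -3, 0]
228 [0, 199, 195, 196, 198, 193, 198, -4, 2, -3]
232 [459, 195, 196, 193, 196, 197, 188, 0, 0, 395]
236 [460, 462, 7, 2, 189, 196, 198, -1, 395, 420]
[ 586. -401.  196.] [ 445. -409.  195.]
```

```bash
python3 -c "
from h import *
for f,tz,c in(('top1.npy',51,(462,-77)),('top2.npy',62.8,(369,-171))):
  C=cloud('top',np.load(f));r=np.hypot(C[...,0]-c[0],C[...,1]-c[1])
  q=C[(r<100)][:,2];h=np.histogram(q[(q>90)&(q<300)],bins=range(90,301,10));print(f,tz);print(dict(zip(h[1].tolist(),h[0].tolist())))
im,d=optics.get_image('top');C=cloud('top',d);r=np.hypot(C[...,0]-505,C[...,1]+414)
q=C[(r<100)][:,2];h=np.histogram(q[(q>90)&(q<300)],bins=range(90,301,10));print(dict(zip(h[1].tolist(),h[0].tolist())))
"
```

```text
top1.npy 51
{90: 0, 100: 0, 110: 0, 120: 0, 130: 0, 140: 0, 150: 0, 160: 0, 170: 8, 180: 35, 190: 14, 200: 556, 210: 23, 220: 0, 230: 1, 240: 11, 250: 44, 260: 1, 270: 0, 280: 0, 290: 3}
top2.npy 62.8
{90: 0, 100: 0, 110: 0, 120: 0, 130: 0, 140: 0, 150: 0, 160: 0, 170: 0, 180: 6, 190: 12, 200: 3, 210: 339, 220: 21, 230: 0, 240: 0, 250: 1, 260: 13, 270: 4, 280: 0, 290: 0}
{90: 3, 100: 1, 110: 0, 120: 0, 130: 1, 140: 0, 150: 7, 160: 34, 170: 77, 180: 27, 190: 577, 200: 26, 210: 5, 220: 3, 230: 18, 240: 60, 250: 21, 260: 2, 270: 11, 280: 14, 290: 21}
```

Emit:
{"op": "jog_arm", "data": {
  "targets": [
    [[0, 0, 0], [0, 0, 0], 0.95],
    [[0, 0, 0], [0, 0, 0], 0.95],
    [[0, 0, 0], [0, 0, 0], 0.95],
    [[0, 0, 0], [0, 0, 0], 0.95],
    [[0, 0, 0], [0, 0, 0], 0.95],
    [[0, 0, 0], [0, 0, 0], 0.95],
    [[0, 0, 10], [0, 0, 0], 0.95],
    [[0, 0, 22], [0, 0, 0], 0.95],
    [[0, 0, 22], [0, 0, 0], 0.95],
    [[0, 0, 22], [0, 0, 0], 0.95]
  ]
}}

```text
time_s: 30.23
eef_pos: [504.2, -413.7, 18.0]
eef_rot: [0.743, 0.669, -0.0, -0.002]
contact_force: [0.4, -0.2, -0.4]
grip_width: 89.3
```

```bash
python3 -c "
from h import *
go([508,-415,19],-5.5)
im2,d=optics.get_image('scene');cv2.imwrite('pics/g_s4.png',cv2.resize(im2[170:260,50:150],None,fx=7,fy=6.5,interpolation=cv2.INTER_CUBIC))
boxpose()
"
```

```text
to [508, -415, 19] -5.5 shift [-0.9  3.9 -1.1] turn [-0.2 -0.2 -0.5] | t 30.23 now [ 504.2 -413.7   18. ] -5.98 F [ 0.4 -0.2 -0.4] w 89.3
flybox 169 [369. 207.] ((510.2939147949219, -378.9134826660156), (71.86048889160156, 47.03706741333008), 83.16495513916016)
```

View pics/g_s4.png

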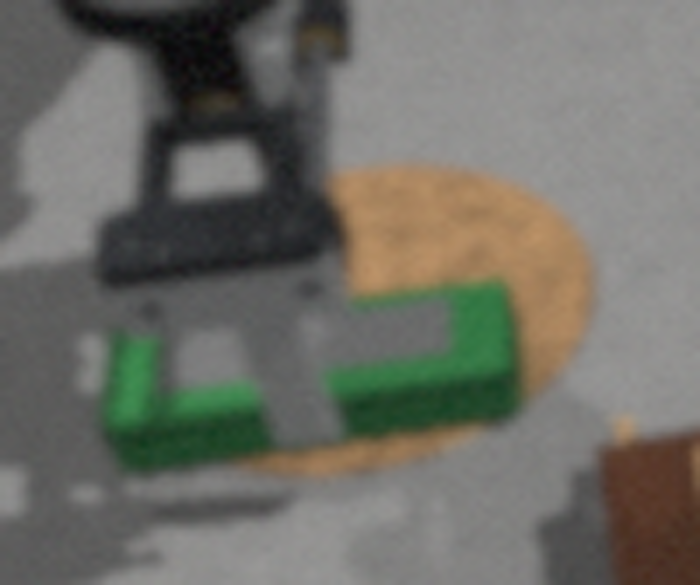

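The finger now stands in front of the box face, reaching near its base. I'll centre and close harder.

Emit:
{"op": "jog_arm", "data": {
  "targets": [
    [[-1, 3, 0], [0, 0, -0.4], 0.95],
    [[-1, 3, 0], [0, 0, -0.4], 0.95],
    [[-1, 3, 0], [0, 0, -0.4], 0.45],
    [[-1, 3, 0], [0, 0, -0.4], 0.45],
    [[-1, 3, 0], [0, 0, -0.4], 0.45],
    [[-1, 3, 0], [0, 0, -0.4], 0.45],
    [[-1, 3, 0], [0, 0, -0.4], 0.45],
    [[-1, 3, 0], [0, 0, -0.4], 0.45],
    [[-1, 3, 0], [0, 0, -0.4], 0.45],
    [[-1, 3, 0], [0, 0, -0.4], 0.45],
    [[-1, 3, 0], [0, 0, -0.4], 0.45],
    [[-1, 3, 0], [0, 0, -0.4], 0.45]
  ],
  "force": 40
}}

```text
time_s: 31.33
eef_pos: [507.9, -416.1, 20.4]
eef_rot: [0.741, 0.672, -0.0, -0.0]
contact_force: [-1.2, -0.4, 0.5]
grip_width: 48.8
```

```bash
python3 -c "
from h import *
go([459,-402,30],-6)
im2,d=optics.get_image('scene');cv2.imwrite('pics/g_s5.png',cv2.resize(im2[170:260,50:150],None,fx=7,fy=6.5,interpolation=cv2.INTER_CUBIC))
"
```

```text
to [459, -402, 30] -6 shift [  9.3 -50.1  -9.6] turn [-0.  -0.   0.4] | t 31.33 now [ 507.9 -416.1   20.4] -5.58 F [-1.2 -0.4  0.5] w 48.8
```

View pics/g_s5.png

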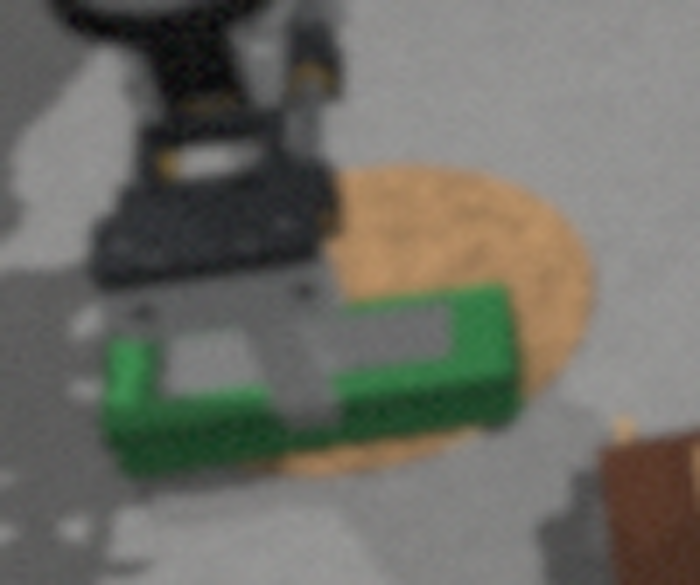

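Emit:
{"op": "jog_arm", "data": {
  "targets": [
    [[0, 0, -4], [0, 0, 0], 0.3],
    [[0, 0, -10], [0, 0, 0], 0.3],
    [[0, 0, -18], [0, 0, 0], 0.3],
    [[0, 0, -25], [0, 0, 0], 0.3],
    [[0, 0, -25], [0, 0, 0], 0.3],
    [[0, 0, -25], [0, 0, 0], 0.3]
  ]
}}

```text
time_s: 31.88
eef_pos: [508.9, -416.6, 46.7]
eef_rot: [0.741, 0.672, 0.0, 0.001]
contact_force: [0.1, 0.4, -2.2]
grip_width: 48.6
```

```bash
python3 -c "
from h import *
go([459,-402,30],-6)
im2,d=optics.get_image('scene');cv2.imwrite('pics/g_s6.png',cv2.resize(im2[170:260,50:150],None,fx=7,fy=6.5,interpolation=cv2.INTER_CUBIC))
"
```

```text
to [459, -402, 30] -6 shift [  9.8 -51.1  16.6] turn [0.1 0.1 0.4] | t 31.88 now [ 508.9 -416.6   46.7] -5.57 F [ 0.1  0.4 -2.2] w 48.6
```

View pics/g_s6.png

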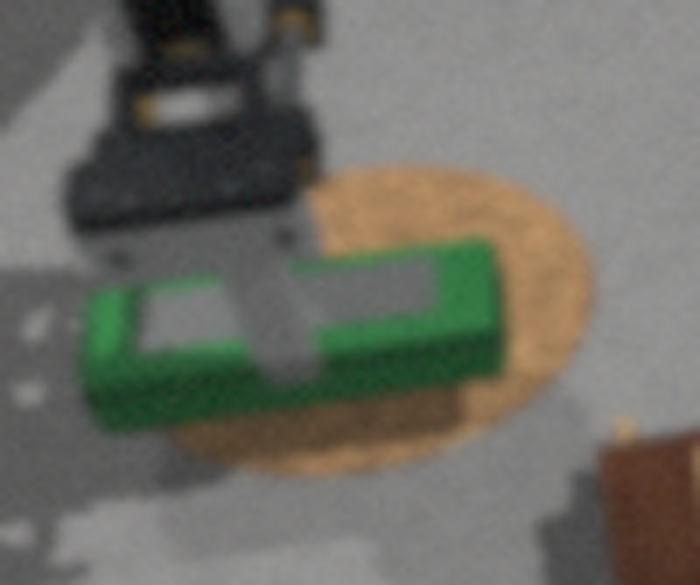

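Held and lifted. Setting it back to the middle.

Emit:
{"op": "jog_arm", "data": {
  "targets": [
    [[2, -10, 0], [0, 0, 0], 0.3],
    [[4, -22, 0], [0, 0, 0], 0.3],
    [[6, -35, 0], [0, 0, 0], 0.3],
    [[8, -45, 0], [0, 0, 0], 0.3],
    [[9, -51, 0], [0, 0, 0], 0.3],
    [[9, -51, 8], [0, 0, 0], 0.3],
    [[9, -51, 16], [0, 0, 0], 0.3],
    [[9, -51, 21], [0, 0, 0], 0.3],
    [[9, -51, 24], [0, 0, 0], 0.3],
    [[9, -51, 26], [0, 0, 0], 0.3],
    [[9, -51, 26], [0, 0, 0], 0.3]
  ]
}}

```text
time_s: 32.85
eef_pos: [458.3, -401.7, 20.3]
eef_rot: [0.74, 0.672, 0.0, -0.001]
contact_force: [-2.1, 2.1, 5.4]
grip_width: 48.7
```

Emit:
{"op": "jog_arm", "data": {
  "targets": [
    [[0, 0, 0], [0, 0, 0], 0.3],
    [[0, 0, 0], [0, 0, 0], 0.9],
    [[0, 0, 0], [0, 0, 0], 0.9],
    [[0, 0, 0], [0, 0, 0], 0.9],
    [[0, 0, 0], [0, 0, 0], 0.9],
    [[0, 0, 0], [0, 0, 0], 0.9],
    [[0, 0, -20], [0, 0, 0], 0.9],
    [[0, 0, -60], [0, 0, 0], 0.9],
    [[0, 0, -100], [0, 0, 0], 0.9],
    [[0, 0, -140], [0, 0, 0], 0.9],
    [[0, 0, -140], [0, 0, 0], 0.9],
    [[0, 0, -140], [0, 0, 0], 0.9]
  ]
}}

```text
time_s: 33.85
eef_pos: [459.8, -403.8, 163.5]
eef_rot: [0.741, 0.672, 0.0, 0.004]
contact_force: [-0.1, 0.2, 0.1]
grip_width: 84.6
```

```bash
python3 -c "
from h import *
go([460,-83.3,160],-6.7)"
```

```text
to [460, -83.3, 160] -6.7 shift [319.  -31.    1.6] turn [0.4 0.3 1.1] | t 33.85 now [ 459.8 -403.8  163.5] -5.57 F [-0.1  0.2  0.1] w 84.6
```

Emit:
{"op": "jog_arm", "data": {
  "targets": [
    [[319, -31, 0], [0, 0, 1], 0.6],
    [[319, -31, 0], [0, 0, 1], 0.6],
    [[319, -31, 0], [0, 0, 1], 0.6],
    [[319, -31, 0], [0, 0, 1], 0.6],
    [[319, -31, 0], [0, 0, 1], 0.6],
    [[319, -31, 0], [0, 0, 1], 0.6],
    [[319, -31, 0], [0, 0, 1], 0.6],
    [[319, -31, 0], [0, 0, 1], 0.6],
    [[319, -31, 0], [0, 0, 1], 0.6],
    [[319, -31, 0], [0, 0, 1], 0.6],
    [[319, -31, 0], [0, 0, 1], 0.6],
    [[319, -31, 0], [0, 0, 1], 0.6]
  ]
}}

```text
time_s: 34.85
eef_pos: [458.0, -82.7, 158.3]
eef_rot: [0.747, 0.665, -0.001, -0.001]
contact_force: [-0.3, -0.3, -0.0]
grip_width: 56.4
```

Emit:
{"op": "jog_arm", "data": {
  "targets": [
    [[0, 0, 0], [0, 0, 0], 0.6],
    [[0, 0, 0], [0, 0, 0], 0.6]
  ]
}}

```text
time_s: 35.02
eef_pos: [458.4, -82.8, 159.0]
eef_rot: [0.747, 0.665, -0.0, -0.0]
contact_force: [0.9, 0.1, -0.5]
grip_width: 56.5
```

```bash
python3 -c "
from h import *
im,d=boxpose()
im2,d=optics.get_image('scene');cv2.imwrite('pics/i_s.png',im2)
hsv=cv2.cvtColor(im2,cv2.COLOR_BGR2HSV).astype(int)
m=(hsv[...,0]<14)&(hsv[...,1]>130)&(hsv[...,2]>105);m[:150]=0;m[210:]=0;m[:,:170]=0;m[:,280:]=0
for a,c,mm in blob(m): print('handle',a,c,rect('scene',mm,71)[0])
go([460.3,-83.4,51],-6.7)"
```

```text
flybox 344 [380. 224.] ((459.29010009765625, -398.6003723144531), (141.7613525390625, 47.86481857299805), 84.32366943359375)
handle 207 [216.6763285  175.41545894] ((465.8697814941406, -88.993408203125), (139.1077117919922, 17.42779541015625), 84.17198181152344)
to [460.3, -83.4, 51] -6.7 shift [ -0.6   2.  108.2] turn [-0. -0.  0.] | t 35.12 now [458.4 -82.5 159.2] -6.67 F [-0.2 -0.7  0.3] w 56.4
```

View pics/i_s.png

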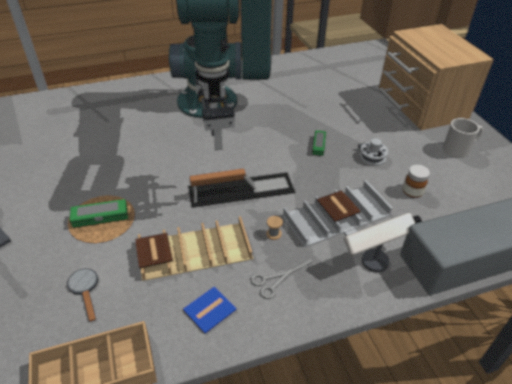

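The box is back at (459,-399), on the cork centre within 3 mm. The spatula lies on the mat; I'll take it up again.

Emit:
{"op": "jog_arm", "data": {
  "targets": [
    [[-1, 2, 28], [0, 0, 0], 0.6],
    [[-1, 2, 56], [0, 0, 0], 0.6],
    [[-1, 2, 84], [0, 0, 0], 0.6],
    [[-1, 2, 100], [0, 0, 0], 0.6],
    [[-1, 2, 108], [0, 0, 0], 0.6],
    [[-1, 2, 108], [0, 0, 0], 0.6],
    [[-1, 2, 108], [0, 0, 0], 0.6]
  ]
}}

```text
time_s: 35.7
eef_pos: [460.7, -83.2, 51.9]
eef_rot: [0.747, 0.665, 0.0, 0.0]
contact_force: [0.4, -0.7, 0.3]
grip_width: 56.6
```

Emit:
{"op": "jog_arm", "data": {
  "targets": [
    [[0, 0, 0], [0, 0, 0], 0.1],
    [[0, 0, 0], [0, 0, 0], 0.1],
    [[0, 0, 0], [0, 0, 0], 0.1],
    [[0, 0, 0], [0, 0, 0], 0.1],
    [[0, 0, 0], [0, 0, 0], 0.1],
    [[0, 0, 0], [0, 0, 0], 0.1],
    [[0, 0, 0], [0, 0, 0], 0.1],
    [[0, 0, 0], [0, 0, 0], 0.1]
  ],
  "force": 50
}}

```text
time_s: 36.37
eef_pos: [460.4, -83.0, 51.7]
eef_rot: [0.746, 0.665, 0.0, 0.0]
contact_force: [-0.2, -0.4, 1.6]
grip_width: 21.2
```

Emit:
{"op": "jog_arm", "data": {
  "targets": [
    [[0, 0, -5], [0, 0, 0], 0.1],
    [[0, 0, -15], [0, 0, 0], 0.1],
    [[0, 0, -30], [0, 0, 0], 0.1],
    [[0, 0, -45], [0, 0, 0], 0.1],
    [[0, 0, -60], [0, 0, 0], 0.1],
    [[0, 0, -69], [0, 0, 0], 0.1],
    [[0, 0, -69], [0, 0, 0], 0.1],
    [[0, 0, -69], [0, 0, 0], 0.1]
  ]
}}

```text
time_s: 37.03
eef_pos: [460.6, -83.0, 120.8]
eef_rot: [0.746, 0.665, 0.0, 0.0]
contact_force: [0.6, 0.8, -1.8]
grip_width: 20.7
```

```bash
python3 -c "
from h import *
p=line((630.4,-289.0),-.078,270);print(p)
go([*p,120],-94.5)
im,d=optics.get_image('top');C=cloud('top',d)
for u,v in((222,219),(230,220),(238,220),(244,221)): print(np.median(C[v-2:v+3,u-1:u+2],axis=(0,1)).round(1))
"
```

```text
[ 361.22092367 -267.96134834]
to [np.float64(361.22092366506064), np.float64(-267.9613483447986), 120] -94.5 shift [-195.1  -77.5    0.7] turn [ 0.1 -0.  87.9] | t 37.03 now [460.6 -83.  120.8] -6.57 F [ 0.6  0.8 -1.8] w 20.7
[485.1  95.7  74.2]
[481.3  71.2  73.2]
[480.6  46.6  74. ]
[477.1  28.3  73.8]
```

Emit:
{"op": "jog_arm", "data": {
  "targets": [
    [[-17, -7, 0], [0, 0, 7], 0.1],
    [[-34, -14, 0], [0, 0, 14], 0.1],
    [[-51, -21, 0], [0, 0, 21], 0.1],
    [[-68, -28, 0], [0, 0, 28], 0.1],
    [[-85, -35, 0], [0, 0, 35], 0.1],
    [[-102, -42, 0], [0, 0, 42], 0.1],
    [[-119, -49, 0], [0, 0, 49], 0.1],
    [[-136, -56, 0], [0, 0, 56], 0.1],
    [[-153, -63, 0], [0, 0, 63], 0.1],
    [[-170, -70, 0], [0, 0, 70], 0.1],
    [[-187, -75, 0], [0, 0, 77], 0.1],
    [[-195, -78, 0], [0, 0, 84], 0.1]
  ]
}}

```text
time_s: 38.08
eef_pos: [358.9, -268.7, 118.8]
eef_rot: [1.0, -0.009, -0.001, -0.001]
contact_force: [-0.4, -0.1, -2.0]
grip_width: 21.1
```

Emit:
{"op": "jog_arm", "data": {
  "targets": [
    [[0, 0, 0], [0, 0, 4], 0.1],
    [[0, 0, 0], [0, 0, 4], 0.1],
    [[0, 0, 0], [0, 0, 4], 0.1]
  ]
}}

```text
time_s: 38.33
eef_pos: [359.9, -267.2, 119.1]
eef_rot: [0.999, -0.039, -0.001, -0.001]
contact_force: [-0.4, -0.5, -1.8]
grip_width: 21.2
```

```bash
python3 -c "
from h import *
p=line((630.4,-289.0),-.078,270)
go([*p,62.5],-94.5)
"
```

```text
to [np.float64(361.22092366506064), np.float64(-267.9613483447986), 62.5] -94.5 shift [ 1.5  0.8 56.6] turn [-0.1  0.1  0. ] | t 38.33 now [ 359.9 -267.2  119.1] -94.48 F [-0.4 -0.5 -1.8] w 21.2
```

Emit:
{"op": "jog_arm", "data": {
  "targets": [
    [[1, 2, 15], [0, 0, 0], 0.1],
    [[1, 2, 30], [0, 0, 0], 0.1],
    [[1, 2, 45], [0, 0, 0], 0.1],
    [[1, 2, 56], [0, 0, 0], 0.1],
    [[5, 2, 56], [0, 0, 0], 0.1],
    [[15, 2, 56], [0, 0, 0], 0.1],
    [[25, 2, 56], [0, 0, 0], 0.1],
    [[35, 2, 56], [0, 0, 0], 0.1],
    [[45, 2, 56], [0, 0, 0], 0.1],
    [[50, 2, 56], [0, 0, 0], 0.1],
    [[50, 2, 56], [0, 0, 0], 0.1],
    [[50, 2, 56], [0, 0, 0], 0.1]
  ]
}}

```text
time_s: 39.33
eef_pos: [410.5, -273.7, 64.4]
eef_rot: [0.999, -0.04, -0.0, -0.0]
contact_force: [0.7, -0.1, -1.4]
grip_width: 21.3
```

```bash
python3 -c "
from h import *
p=line((630.4,-289.0),-.078,270-48.5)
go([*p,62.5],-94.5)
im,d=boxpose();cv2.imwrite('pics/j.png',cv2.resize(im[140:230,280:400],None,fx=6,fy=6,interpolation=cv2.INTER_CUBIC))
"
```

```text
to [np.float64(409.5734614511516), np.float64(-271.7405135495292), 62.5] -94.5 shift [-1.1 -1.9  1.9] turn [-0.  0. -0.] | t 39.33 now [ 410.5 -273.7   64.4] -94.53 F [ 0.7 -0.1 -1.4] w 21.3
flybox 151 [395. 223.] ((457.013671875, -423.333251953125), (91.75655364990234, 47.14833450317383), 84.8371810913086)
```

View pics/j.png

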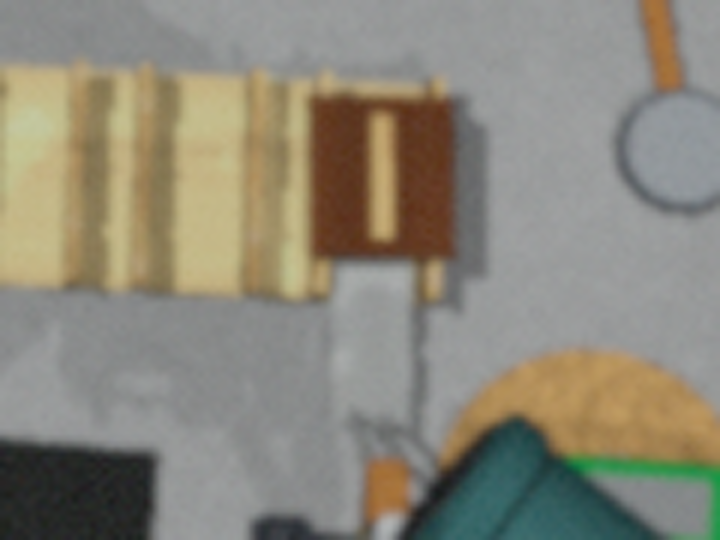

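Emit:
{"op": "jog_arm", "data": {
  "targets": [
    [[5, 0, 1.5], [0, 0, 0], 0.1],
    [[15, 0, 1.5], [0, 0, 0], 0.1],
    [[25, 0, 1.5], [0, 0, 0], 0.1],
    [[35, 0, 1.5], [0, 0, 0], 0.1],
    [[45, 0, 1.5], [0, 0, 0], 0.1],
    [[55, 0, 1.5], [0, 0, 0], 0.1],
    [[65, 0, 1.5], [0, 0, 0], 0.1],
    [[72, 0, 1.5], [0, 0, 0], 0.1],
    [[75, 0, 1.5], [0, 0, 0], 0.1],
    [[75, 0, 1.5], [0, 0, 0], 0.1],
    [[75, 0, 1.5], [0, 0, 0], 0.1]
  ]
}}

```text
time_s: 40.3
eef_pos: [484.8, -279.5, 62.7]
eef_rot: [0.999, -0.04, -0.0, -0.0]
contact_force: [0.3, -0.4, -1.9]
grip_width: 21.3
```

```bash
python3 -c "
from h import *
go([486,-279,62.5],-94.5)
im,d=optics.get_image('scene');cv2.imwrite('pics/k.png',cv2.resize(im[150:290,90:260],None,fx=4,fy=4,interpolation=cv2.INTER_CUBIC))
im,d=optics.get_image('top');lid('top',im,38,(325,360,140,200))
"
```

```text
to [486, -279, 62.5] -94.5 shift [ 1.1 -0.6  0.2] turn [-0.   0.  -0.1] | t 40.3 now [ 484.8 -279.5   62.7] -94.56 F [ 0.3 -0.4 -1.9] w 21.3
top lid 461 [343.6 169.5] cen [ 635.4 -291.6] sz [73.2 84. ] yawdeg -2.77
   filled cen [ 634.6 -291.6]
```

View pics/k.png

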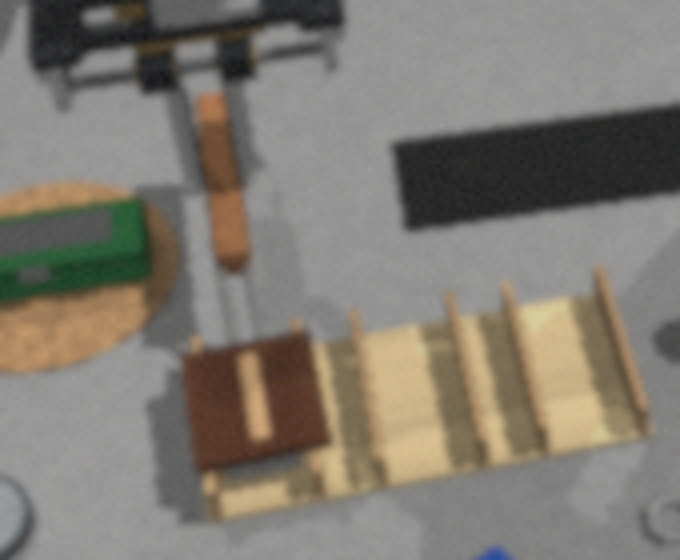

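Emit:
{"op": "jog_arm", "data": {
  "targets": [
    [[0, 0, -4], [0, 0, 0], 0.1],
    [[0, 0, -8], [0, 0, 0], 0.1],
    [[0, 0, -11], [0, 0, 0], 0.1],
    [[0, 0, -13], [0, 0, 0], 0.1],
    [[0, 0, -15], [0, 0, 0], 0.1],
    [[0, 0, -17], [0, 0, 0], 0.1],
    [[0, 0, -20], [0, 0, 0], 0.1],
    [[0, 0, -24], [0, 0, 0], 0.1],
    [[0, 0, -29], [0, 0, 0], 0.1],
    [[0, 0, -34], [0, 0, 0], 0.1],
    [[0, 0, -39], [0, 0, 0], 0.1],
    [[0, 0, -40], [0, 0, 0], 0.1]
  ]
}}

```text
time_s: 41.4
eef_pos: [485.6, -280.1, 104.4]
eef_rot: [0.999, -0.04, 0.001, 0.001]
contact_force: [0.5, 1.1, -1.9]
grip_width: 20.9
```

Emit:
{"op": "jog_arm", "data": {
  "targets": [
    [[0, 0, -5], [0, 0, 0], 0.1],
    [[0, 0, -11], [0, 0, 0], 0.1],
    [[0, 0, -18], [0, 0, 0], 0.1],
    [[0, 0, -24], [0, 0, 0], 0.1],
    [[0, 0, -28], [0, 0, 0], 0.1],
    [[0, 0, -30], [0, 0, 0], 0.1],
    [[0, 0, -30], [0, 0, 0], 0.1],
    [[0, 0, -30], [0, 0, 0], 0.1]
  ]
}}

```text
time_s: 42.07
eef_pos: [484.9, -279.6, 132.9]
eef_rot: [0.999, -0.04, -0.0, -0.0]
contact_force: [-0.2, -0.3, -2.1]
grip_width: 21.5
```

```bash
python3 chk.py l; python3 -c "
from h import *
go([460,-10,132],-89)
im=cv2.imread('pics/l_scene.png');cv2.imwrite('pics/l2.png',cv2.resize(im[130:290,80:280],None,fx=4,fy=3.7,interpolation=cv2.INTER_CUBIC))"
```

```text
tcp [ 484.9 -279.6  132.9] yaw -4.57 blade [ 627.4 -291. ]
top lid 512 [346.3 166.6] cen [ 634.1 -287.8] sz [73.3 82.8] yawdeg -3.17
   filled cen [ 634.  -288.9]
scene lid 799 [149.8 234.6] cen [ 638.9 -292.9] sz [74.5 90. ] yawdeg -1.76
   filled cen [ 640.  -292.7]
to [460, -10, 132] -89 shift [ -46.1 -266.6    0.6] turn [-0.   0.  -5.6] | t 42.17 now [ 484.7 -279.5  132.4] -94.58 F [ 0.3 -0.1 -1.7] w 21.4
```

View pics/l2.png

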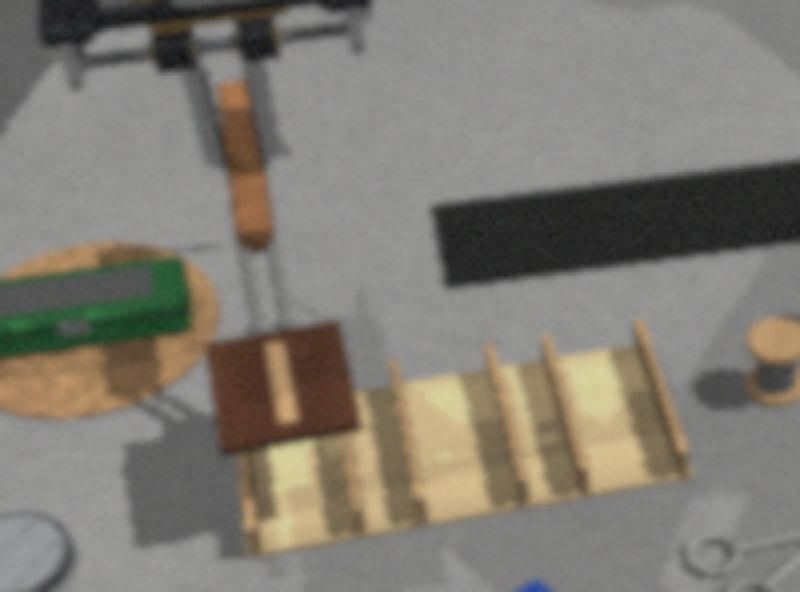

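Emit:
{"op": "jog_arm", "data": {
  "targets": [
    [[-2, -3, 0], [0, 0, 0], 0.1],
    [[-5, -8, 0], [0, 0, 0], 0.1],
    [[-9, -16, 0], [0, 0, 0], 0.1],
    [[-13, -26, 0], [0, 0, 0], 0.1],
    [[-17, -37, 0], [0, 0, 0], 0.1],
    [[-20, -49, 0], [0, 0, -0.3], 0.1],
    [[-23, -61, 0], [0, 0, -0.6], 0.1],
    [[-26, -73, 0], [0, 0, -1], 0.1],
    [[-28, -85, 0], [0, 0, -1.4], 0.1],
    [[-30, -97, 0], [0, 0, -1.8], 0.1],
    [[-30, -109, 0], [0, 0, -2.2], 0.1],
    [[-30, -121, 0], [0, 0, -2.6], 0.1]
  ]
}}

```text
time_s: 43.17
eef_pos: [464.7, -155.4, 133.0]
eef_rot: [1.0, -0.017, 0.0, -0.0]
contact_force: [0.9, 0.2, -2.1]
grip_width: 20.9
```

Emit:
{"op": "jog_arm", "data": {
  "targets": [
    [[0, -12, 0], [0, 0, -0.4], 0.1],
    [[0, -24, 0], [0, 0, -0.8], 0.1],
    [[0, -36, 0], [0, 0, -1.2], 0.1],
    [[0, -48, 0], [0, 0, -1.6], 0.1],
    [[0, -60, 0], [0, 0, -2], 0.1],
    [[0, -72, 0], [0, 0, -2.4], 0.1],
    [[0, -84, 0], [0, 0, -2.8], 0.1],
    [[0, -96, 0], [0, 0, -3.2], 0.1],
    [[0, -106, 0], [0, 0, -3.6], 0.1],
    [[0, -113, 0], [0, 0, -4], 0.1],
    [[0, -117, 0], [0, 0, -4], 0.1],
    [[0, -118, 0], [0, 0, -4], 0.1]
  ]
}}

```text
time_s: 44.17
eef_pos: [468.8, -38.0, 132.9]
eef_rot: [1.0, 0.018, 0.0, -0.0]
contact_force: [-0.9, -1.3, -2.2]
grip_width: 21.0
```

```bash
python3 chk.py m; python3 -c "
from h import *
go([499.1,78.9,132],-85.1);boxpose()"
```

```text
tcp [468.8 -38.  132.9] yaw 2.08 blade [611.7 -32.8]
top lid 486 [262.1 174.1] cen [618.3 -31.1] sz [82.3 72.2] yawdeg 3.63
   filled cen [617.9 -31.1]
scene lid 673 [255.5 203.9] cen [620.  -33.5] sz [91.2 77.5] yawdeg 5.15
   filled cen [621.7 -34.8]
to [499.1, 78.9, 132] -85.1 shift [  34.5 -116.6    0.8] turn [ 0.  -0.  -2.9] | t 44.27 now [468.8 -38.8 132.9] -87.97 F [-0.1 -0.4 -0.9] w 21.0
flybox 342 [380. 224.] ((459.3034362792969, -398.8807373046875), (141.00877380371094, 47.8350830078125), 84.63201904296875)
```

View pics/m_scene.png

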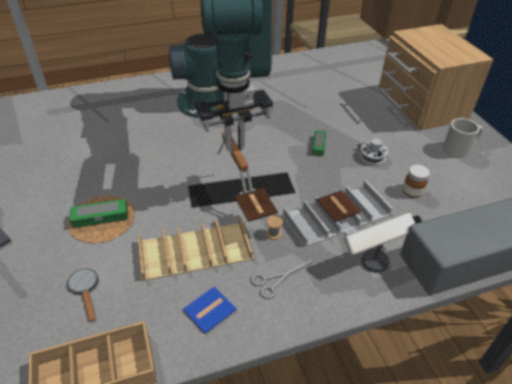

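Emit:
{"op": "jog_arm", "data": {
  "targets": [
    [[1, -4, 0], [0, 0, 0], 0.1],
    [[3, -12, 0], [0, 0, -0.3], 0.1],
    [[6, -24, 0], [0, 0, -0.6], 0.1],
    [[9, -36, 0], [0, 0, -0.9], 0.1],
    [[13, -48, 0], [0, 0, -1.3], 0.1],
    [[17, -60, 0], [0, 0, -1.6], 0.1],
    [[21, -72, 0], [0, 0, -1.9], 0.1],
    [[25, -84, 0], [0, 0, -2.2], 0.1],
    [[29, -95, 0], [0, 0, -2.5], 0.1],
    [[32, -105, 0], [0, 0, -2.7], 0.1],
    [[34, -113, 0], [0, 0, -2.8], 0.1],
    [[34, -116, 0], [0, 0, -2.8], 0.1]
  ]
}}

```text
time_s: 45.32
eef_pos: [498.9, 79.6, 132.8]
eef_rot: [0.999, 0.043, -0.0, -0.0]
contact_force: [-1.1, -0.3, -1.5]
grip_width: 21.3
```

Emit:
{"op": "jog_arm", "data": {
  "targets": [
    [[0, 0, 3], [0, 0, 0], 0.1],
    [[0, 0, 8], [0, 0, 0], 0.1],
    [[0, 0, 15], [0, 0, 0], 0.1],
    [[0, 0, 22], [0, 0, 0], 0.1],
    [[0, 0, 29], [0, 0, 0], 0.1],
    [[0, 0, 35], [0, 0, 0], 0.1],
    [[0, 0, 39], [0, 0, 0], 0.1],
    [[0, 0, 42], [0, 0, 0], 0.1],
    [[0, 0, 42], [0, 0, 0], 0.1],
    [[0, 0, 42], [0, 0, 0], 0.1]
  ]
}}

```text
time_s: 46.15
eef_pos: [498.7, 78.4, 90.9]
eef_rot: [0.999, 0.042, 0.0, -0.0]
contact_force: [0.5, 0.6, -1.7]
grip_width: 21.1
```

```bash
python3 chk.py n; python3 -c "
from h import *
go([499.1,78.9,89],-85.1)
im=cv2.imread('pics/n_scene.png');cv2.imwrite('pics/n2.png',cv2.resize(im[140:260,240:400],None,fx=4.5,fy=4.5,interpolation=cv2.INTER_CUBIC))"
```

```text
tcp [498.7  78.4  90.9] yaw 4.82 blade [641.2  90.4]
top lid 473 [223. 168.] cen [647.8  91.3] sz [81.9 73.9] yawdeg 6.12
   filled cen [647.6  91.4]
top lid 313 [197.4 172.7] cen [636.  176.6] sz [82.3 58.2] yawdeg 4.79
   filled cen [634.7 172.1]
scene lid 272 [330.2 207.1] cen [654.3 156.9] sz [83.8 39.1] yawdeg 1.6
   filled cen [652.1 154.3]
scene lid 623 [306.4 213.5] cen [651.7  89. ] sz [86.2 74.7] yawdeg 5.81
   filled cen [653.2  88.6]
to [499.1, 78.9, 89] -85.1 shift [ 0.2 -0.4  2.3] turn [-0.  -0.1 -0.1] | t 46.25 now [499.   78.4  91.3] -85.17 F [-0.2 -0.4 -2.2] w 21.4
```

View pics/n2.png

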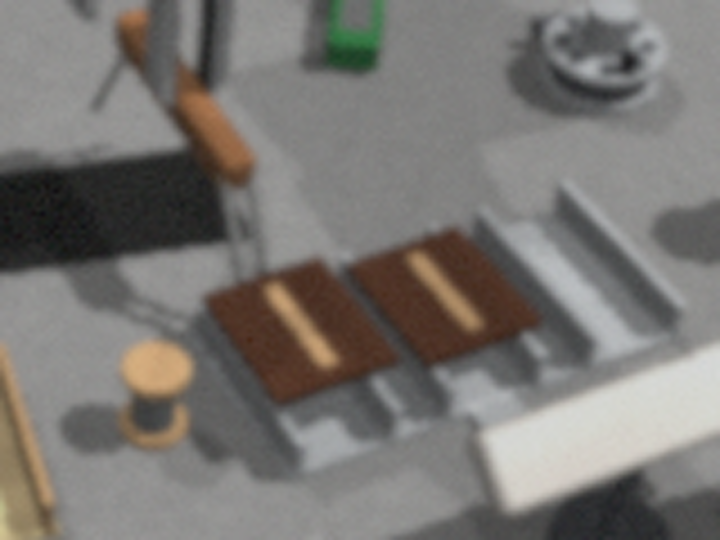

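Emit:
{"op": "jog_arm", "data": {
  "targets": [
    [[1.2, 0.6, 3], [0, 0, -0.4], 0.1],
    [[1.2, 0.6, 7], [0, 0, -0.4], 0.1],
    [[1.2, 0.6, 10], [0, 0, -0.4], 0.1],
    [[1.2, 0.6, 12], [0, 0, -0.4], 0.1],
    [[1.2, 0.6, 14], [0, 0, -0.4], 0.1],
    [[1.2, 0.6, 16], [0, 0, -0.4], 0.1],
    [[1.2, 0.6, 18], [0, 0, -0.4], 0.1],
    [[1.2, 0.6, 20], [0, 0, -0.4], 0.1],
    [[1.2, 0.6, 23], [0, 0, -0.4], 0.1],
    [[1.2, 0.6, 26], [0, 0, -0.4], 0.1],
    [[1.2, 0.6, 28], [0, 0, -0.4], 0.1],
    [[1.2, 0.6, 28], [0, 0, -0.4], 0.1]
  ]
}}

```text
time_s: 47.25
eef_pos: [499.4, 77.9, 62.2]
eef_rot: [0.999, 0.046, -0.001, -0.0]
contact_force: [0.1, -0.2, -1.6]
grip_width: 20.8
```

```bash
python3 chk.py o 38; python3 -c "
from h import *
go([499.1,78.9,62])
im=cv2.imread('pics/o_scene.png');cv2.imwrite('pics/o2.png',cv2.resize(im[140:260,240:400],None,fx=4.5,fy=4.5,interpolation=cv2.INTER_CUBIC))"
```

```text
tcp [499.4  77.9  62.2] yaw 5.23 blade [641.8  90.9]
top lid 462 [223.1 168.5] cen [649.  92.] sz [84.7 74.1] yawdeg 7.11
   filled cen [648.8  92.1]
top lid 326 [197.3 173. ] cen [637.7 180.3] sz [83.4 58.9] yawdeg 7.22
   filled cen [636.2 174.5]
scene lid 294 [330.5 205.6] cen [629.8 161.9] sz [49.4 96.9] yawdeg -26.08
   filled cen [633.6 165.9]
scene lid 611 [305.9 217.4] cen [650.1  90.1] sz [85.2 75.6] yawdeg 7.0
   filled cen [651.6  89.6]
to [499.1, 78.9, 62] -84.8 shift [-0.6 -1.1  0.8] turn [-0.  0.  0.] | t 47.35 now [499.8  77.9  62.8] -84.77 F [-0.9  0.7 -2.4] w 21.1
```

View pics/o2.png

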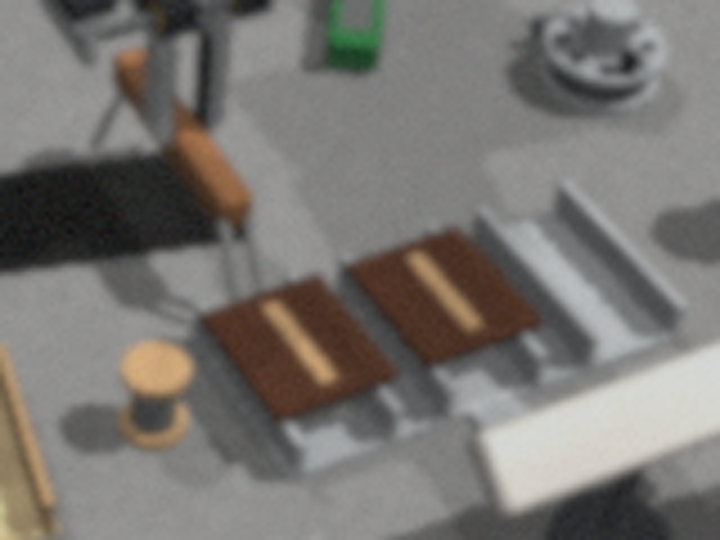

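The lid sits at (649,92), against the bay centre at (649.5,91.8). Withdrawing.

Emit:
{"op": "jog_arm", "data": {
  "targets": [
    [[-5, 0.1, 0], [0, 0, 0], 0.1],
    [[-15, 0.3, 0], [0, 0, 0], 0.1],
    [[-28, 0.6, 0], [0, 0, 0], 0.1],
    [[-41, 0.9, 0], [0, 0, 0], 0.1],
    [[-54, 1.3, 0], [0, 0, 0], 0.1],
    [[-67, 1.6, 0], [0, 0, 0], 0.1],
    [[-80, 1.9, 0], [0, 0, 0], 0.1],
    [[-93, 2.2, 0], [0, 0, 0], 0.1],
    [[-106, 2.5, 0], [0, 0, 0], 0.1],
    [[-119, 2.8, 0], [0, 0, 0], 0.1],
    [[-130, 3, 0], [0, 0, 0], 0.1],
    [[-130, 3, 0], [0, 0, 0], 0.1]
  ]
}}

```text
time_s: 48.35
eef_pos: [368.3, 63.0, 62.6]
eef_rot: [0.999, 0.046, -0.0, 0.0]
contact_force: [-0.8, 0.1, -2.0]
grip_width: 21.4
```

Emit:
{"op": "jog_arm", "data": {
  "targets": [
    [[0, 0, -20], [0, 0, 0], 0.1],
    [[0, 0, -40], [0, 0, 0], 0.1],
    [[0, 0, -58], [0, 0, 0], 0.1],
    [[0, 0, -58], [0, 0, 0], 0.1],
    [[0, 0, -58], [0, 0, 0], 0.1]
  ]
}}

```text
time_s: 48.77
eef_pos: [371.5, 63.1, 121.7]
eef_rot: [0.999, 0.046, 0.001, 0.0]
contact_force: [1.0, -0.9, -2.0]
grip_width: 21.2
```

```bash
python3 -c "
from h import *
for n in('top','scene'):
  im,d=optics.get_image(n);cv2.imwrite(f'pics/p_{n}.png',im)
  for c in((638.5,187),(649.5,92)):
    u,v=proj(n,[*c,38])[0].astype(int);lid(n,im,38,(u-35,u+35,v-30,v+30))
go([460,-82.4,120],-6.7)"
```

```text
top lid 282 [218.  168.4] cen [648.6 104.9] sz [51.3 87. ] yawdeg -0.9
   filled cen [649.1 108.1]
top lid 461 [193.3 172.7] cen [637.8 187.5] sz [82.5 73.2] yawdeg 7.22
   filled cen [637.5 187.4]
top lid 460 [223.1 168.3] cen [649.7  92.2] sz [84.2 73.9] yawdeg 7.11
   filled cen [649.1  92.2]
top lid 317 [197.2 172.8] cen [638.2 180.4] sz [81.5 58.9] yawdeg 7.22
   filled cen [637.  178.3]
scene lid 574 [338.3 205.7] cen [638.7 185.6] sz [84. 77.] yawdeg 7.68
   filled cen [639.5 185.4]
scene lid 377 [312.4 217.5] cen [656.7 110.5] sz [ 57.3 102.4] yawdeg -22.99
   filled cen [657.6 104.6]
scene lid 333 [331.6 205.5] cen [628.2 164.1] sz [ 57.  101.6] yawdeg -26.26
   filled cen [634. 169.]
scene lid 617 [306.1 217.3] cen [650.3  90.3] sz [85.1 76.2] yawdeg 6.85
   filled cen [651.3  90. ]
to [460, -82.4, 120] -6.7 shift [ 76.4 153.1  -0.6] turn [ -0.1   0.1 -78.1] | t 48.87 now [369.9  63.1 119.6] -84.78 F [ 0.5  0.1 -1.4] w 21.4
```

View pics/p_top.png

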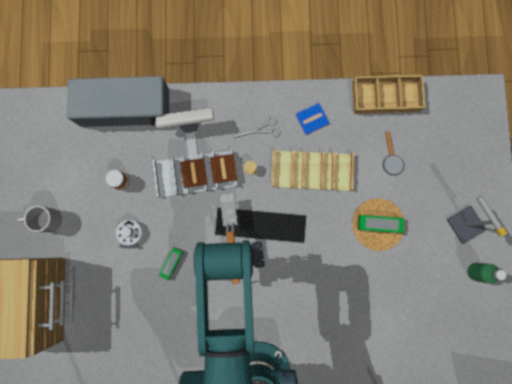

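Both lids are placed. Returning the spatula.

Emit:
{"op": "jog_arm", "data": {
  "targets": [
    [[7, 14, 0], [0, 0, -7], 0.1],
    [[14, 28, 0], [0, 0, -14], 0.1],
    [[21, 42, 0], [0, 0, -21], 0.1],
    [[28, 56, 0], [0, 0, -28], 0.1],
    [[35, 70, 0], [0, 0, -35], 0.1],
    [[42, 84, 0], [0, 0, -42], 0.1],
    [[49, 98, 0], [0, 0, -49], 0.1],
    [[56, 112, 0], [0, 0, -56], 0.1],
    [[63, 126, 0], [0, 0, -63], 0.1],
    [[70, 140, 0], [0, 0, -70], 0.1],
    [[76, 153, 0], [0, 0, -77], 0.1],
    [[76, 153, 0], [0, 0, -78], 0.1]
  ]
}}

```text
time_s: 49.87
eef_pos: [460.2, -84.0, 118.7]
eef_rot: [0.748, 0.664, -0.001, -0.001]
contact_force: [-0.4, -0.2, -1.7]
grip_width: 21.0
```

Emit:
{"op": "jog_arm", "data": {
  "targets": [
    [[0, 0, 0], [0, 0, 0], 0.1],
    [[0, 0, 0], [0, 0, 0], 0.1],
    [[0, 0, 0], [0, 0, 0], 0.1]
  ]
}}

```text
time_s: 50.12
eef_pos: [459.6, -81.5, 120.3]
eef_rot: [0.748, 0.664, -0.0, -0.001]
contact_force: [-0.1, 0.2, -1.5]
grip_width: 21.0
```

```bash
python3 -c "
from h import *
go([460,-82.4,52],-6.7)"
```

```text
to [460, -82.4, 52] -6.7 shift [-0.9  0.5 68.3] turn [-0.1 -0.  -0.1] | t 50.12 now [459.6 -81.5 120.3] -6.83 F [-0.1  0.2 -1.5] w 21.0
```

Emit:
{"op": "jog_arm", "data": {
  "targets": [
    [[0, 0, 15], [0, 0, 0], 0.1],
    [[0, 0, 30], [0, 0, 0], 0.1],
    [[0, 0, 45], [0, 0, 0], 0.1],
    [[0, 0, 56], [0, 0, 0], 0.1],
    [[0, 0, 62], [0, 0, 0], 0.1],
    [[0, 0, 65], [0, 0, 0], 0.1],
    [[0, 0, 67], [0, 0, 0], 0.1],
    [[0, 0, 68], [0, 0, 0], 0.1],
    [[0, 0, 69], [0, 0, 0], 0.1],
    [[0, 0, 69], [0, 0, 0], 0.1]
  ]
}}

```text
time_s: 50.95
eef_pos: [460.7, -82.5, 52.4]
eef_rot: [0.748, 0.664, 0.0, 0.0]
contact_force: [-0.4, -1.0, -0.8]
grip_width: 20.9
```

Emit:
{"op": "jog_arm", "data": {
  "targets": [
    [[0, 0, 0.7], [0, 0, 0], 0.1],
    [[0, 0, 0.7], [0, 0, 0], 0.1],
    [[0, 0, 0.7], [0, 0, 0], 0.6],
    [[0, 0, 0.7], [0, 0, 0], 0.6],
    [[0, 0, 0.7], [0, 0, 0], 0.6],
    [[0, 0, 0.7], [0, 0, 0], 0.6],
    [[0, 0, 0.7], [0, 0, 0], 0.6],
    [[0, 0, -10], [0, 0, 0], 0.6],
    [[0, 0, -40], [0, 0, 0], 0.6],
    [[0, 0, -80], [0, 0, 0], 0.6],
    [[0, 0, -110], [0, 0, 0], 0.6],
    [[0, 0, -110], [0, 0, 0], 0.6]
  ]
}}

```text
time_s: 51.95
eef_pos: [464.4, -83.5, 170.6]
eef_rot: [0.748, 0.664, 0.004, 0.006]
contact_force: [0.1, -0.8, 0.7]
grip_width: 56.2
```

Emit:
{"op": "jog_arm", "data": {
  "targets": [
    [[0, -20, -30], [0, 0, 0], 0.6],
    [[0, -50, -30], [0, 0, 0], 0.6],
    [[0, -80, -30], [0, 0, 0], 0.6],
    [[0, -80, -30], [0, 0, 0], 0.6],
    [[0, -80, -30], [0, 0, 0], 0.6]
  ]
}}

```text
time_s: 52.37
eef_pos: [380.3, -72.9, 192.4]
eef_rot: [0.748, 0.664, 0.001, 0.001]
contact_force: [1.3, 0.2, -0.1]
grip_width: 56.1
```

```bash
python3 -c "
from h import *
im,d=boxpose();cv2.imwrite('pics/q_top.png',im)
for c in((638.5,187),(649.5,92)):
    u,v=proj('top',[*c,38])[0].astype(int);lid('top',im,38,(u-16,u+17,v-30,v+30))
C=cloud('top',d);Z=C[...,2]
m=np.zeros(Z.shape,bool);m[205:245,220:305]=((Z>60)&(Z<80))[205:245,220:305]
for a,c,mm in blob(m): print('handle',a,c,rect('top',mm,71)[0])
im,d=optics.get_image('scene');cv2.imwrite('pics/q_scene.png',im)
C=cloud('scene',d)
for c in((638.5,187),(649.5,92)):
  P=C[(abs(C[...,0]-c[0])<30)&(abs(C[...,1]-c[1])<28)&(C[...,2]>30)&(C[...,2]<55)];A=np.c_[P[:,:2]-c,np.ones(len(P))];print('lid plane',np.linalg.lstsq(A,P[:,2],rcond=None)[0].round(3))
print(status.observe()['eef_pos'])
"
```

```text
flybox 338 [380. 224.] ((459.21124267578125, -398.97265625), (140.91514587402344, 47.72985076904297), 84.46530151367188)
top lid 454 [193.2 172.7] cen [638.  187.8] sz [82.9 73.6] yawdeg 7.22
   filled cen [637.7 187.4]
top lid 470 [223.2 168.5] cen [650.   92.4] sz [84.1 74.9] yawdeg 7.95
   filled cen [648.7  91.9]
handle 106 [263.97169811 223.78301887] ((467.92694091796875, -32.78635787963867), (42.98668670654297, 21.455713272094727), 88.38961791992188)
handle 42 [301.42857143 227.26190476] ((454.1933288574219, -144.2239990234375), (21.656213760375977, 18.336515426635742), 88.442138671875)
lid plane [ 5.000e-03 -2.000e-03  4.009e+01]
lid plane [-4.0000e-03  8.0000e-03  4.0262e+01]
[381.34255812 -73.02453223 191.94786974]
```

View pics/q_top.png

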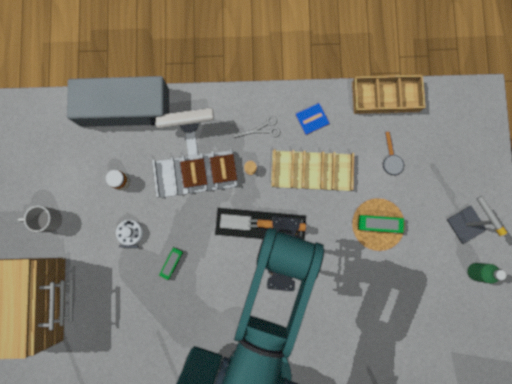

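View pics/q_scene.png

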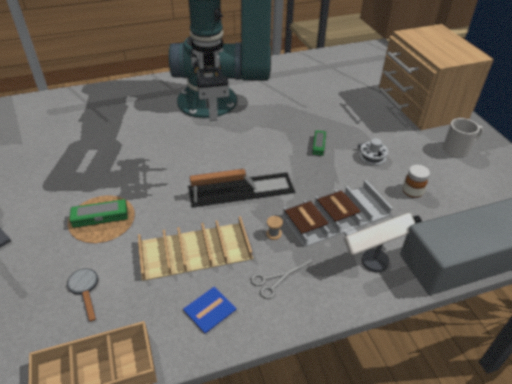

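The final views show the following:
- **Lids:** both flat on lamp bays 1 and 0, at top px (193,173) and (223,168).
- **Fly box:** on the cork at (380,224).
- **Spatula:** lying along its mat, with the gripper clear of everything.

Handing in.

```bash
python3 -c "
from rig import hand_in
print(hand_in())"
```

```text
the job is handed in; nothing more can be done
None
```

The job is done and handed in at about 52 s. The green fly box is on the cork, both varnished lids are on the lamp rack, and the spatula is back on its mat.

- **Fly box:** it was knocked aside about 5 cm partway through. After the first lid was placed I set the spatula down on its mat and went to put the box back. The first re-grip failed: the box slipped out and stayed on the cork. The second held. At the last check the box was about 2.5 mm from the cork's centre.
- **Lids:** there were only two. They lie on the middle and right lamp bays, within about 1 mm of centre and flat. The middle lid measured 7.2° against the rack's 6.6°. The right one read 8.0° in the last picture and 6.9–7.1° just before, which I put down to pixel noise. The side camera placed both lids 1.5–2 mm further right than the top camera, within the stated calibration error.
- **Spatula:** it lies along its mat. I checked its final position by eye in the last pictures, because the arm partly hid the handle in the top view.
- **Other things:** everything else on the counter looked unmoved.

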